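# Draw the click-held filter slider from the illuminator and park it

### The job

Swing the illuminator's amber hood up past its spring's balance point so that it stays fully open by itself, then pull the orange-handled filter slider straight out of its sloping port, past both of its click stops, without wrenching it. Lower it onto the ledge of the empty sloping rest, let go only once it is standing on the ledge, and leave it lying back there the way the blue one lies on the other rest. Do not disturb anything else on the bench.

Things in the scene. Friction and masses are not known exactly. Their poses are not given: they have to be found in the camera images.
- unit: fixed white and grey illuminator, 240 x 180 mm (x -80 to +160 mm of the origin), 115 mm high; origin on the bench, x away from the robot at yaw 0, z up. Its tower has a sloping slot: uphill u = (-0.574, 0, 0.819) in this frame (35 deg from vertical, leaning to the robot), v = (0.819, 0, 0.574) across it. Pull along u. The tower's top is square to u.
- port_floor (a point): centre of the slot's floor, where the seated slider's foot is: (60, 0, 50) mm in the unit's frame. The slot is smooth, 15 mm along v, 63 mm along y, 80 mm deep along u. On each side, 60 mm up from the floor, a sprung ball clicks into the slider's edge notches; pulling past a click takes about 10 to 20 N, in between the slider runs almost freely
- port_mouth (a point): centre of the slot's open top, 80 mm up along u from port_floor
- hood (a joint): angle of the amber see-through hood over the slot: 0 closed (at the start), 2.18 open against its stop. The hinge runs along the unit's y through hood_hinge; opening lifts the front edge up and over, away from the robot. Spring and weight shut it below about 1.2 rad (some 3 N at the grip) and throw it open above; let go past 1.5 it opens fully by itself
- hood_hinge (a point): middle of the hood's hinge, 48 mm along v and 80 mm along u from port_floor. The hood is 100 mm long, 104 mm wide, 85 mm tall, open below, covering the slider's handle. Fully open it stands straight up from the hinge, behind the tower, and the handle is free from the front and above
- hood_grip (a point): grip point on the black fin on the hood's top, 15 mm below the fin's end. The fin is 14 mm thick (along the unit's y), 30 mm wide, stands 40 mm off the top, along u when closed. Pinch it with the fingers closing along the unit's y; it swivels between the pads as the hood swings. From hood_hinge, closed: -83 mm along v, +110 mm along u
- slider: loose filter slider, orange handle, 0.11 to 0.22 kg, 150 mm long: black plate 60 wide, 12 thick, 85 long, then a handle 44 wide, 16 thick, 65 long. Origin: centre of the foot; z from foot to handle end, y its width, x its thickness. Seated: z along u, x along v. Grip the handle's 16 mm thickness, tool along the slope, 125 mm up from the foot; a light grip may slip, 60 N or more holds
- slider_notch (a point): middle of the slider, 25 mm up from its foot, level with its lower pair of edge notches; the upper pair is 60 mm up from the foot. It starts clicked in at the upper pair; after 35 mm of pull the lower pair clicks in and must be pulled past too; the foot leaves the slot after 80 mm
- rest_a: the empty sloping rest, fixed aluminium easel on a grey foot 130 x 100 x 62 mm; origin on the bench under its middle, x away from the robot at yaw 0, z up; its slope is uphill w = (-0.423, 0, 0.906) in this frame (25 deg from vertical, leaning to the robot), n = (0.906, 0, 0.423) across. Its back plate, 6 mm along -n from rest_a_ledge, 77 mm long up w, carries the slider.
- rest_a_ledge (a point): point on the ledge (square to w) where the middle of the slider's foot stands when the slider lies on the back plate, z along w: (30, 0, 80) mm in rest_a's frame. Side cheeks 78 mm apart; a lip 28 mm along n from this point, 10 mm high, bounds the ledge
- rest_b: a second rest, the same as rest_a and left or right of it, already holding the blue slider; fixed
- slider_b: the same kind of slider with a blue handle, lying on rest_b; leave alone. Axes as for slider
- well_plate: bystander: flat clear well plate 127 x 85 x 14 mm, origin under its centre
- stage_frame: bystander: flat black frame 160 x 120 x 6 mm, origin under its centre
- bottle: bystander: glass bottle, 62 mm across, 140 mm tall, origin under its centre
- jar: bystander: amber jar, 68 mm across, 80 mm tall, origin under its centre
- tip_box: bystander: blue box 120 x 80 x 55 mm, origin under its centre
- dish: bystander: flat clear dish 90 mm across, 18 mm high, origin under its centre
- spray: bystander: white bottle with red cap, 60 mm across, 120 mm tall, origin under its centre
Not all that is in view belongs to the job. Leave any green or yellow look-alike of the rest_a alone.

How it is judged:
By the outcome, as a careful person would: the job done as asked, in the order asked, and still so for the second after the job is handed in, with the robot touching nothing.
It also fails if it takes over 72 s, if anything falls off the work surface, if the arm or the gripper's body presses on something with over 40 N, if the wrist force passes 120 N, or if a joint passes its speed limit or range.

### The arm

A 7-joint arm with a two-finger parallel gripper is mounted at the origin on the work surface. World frame = base frame: x ahead of the robot, y to its left, z up, the work surface at z = 0. Lengths are in m, angles in degrees, forces in N, time in s.
With the tool pointing down it reaches from about 0.35 to 0.775 m from the base axis. Payload 3.1 kg.
Tool frame: the origin (TCP) lies at the very end of the fingers, on their centre line; the grasp point (between the pads) lies 19 mm behind it; z points along the fingers, y is the line along which they close (so a half turn about z gives the same grasp; the last joint's range is limited). The gripper opens to 85 mm and grips with 20 to 120 N. Pads are 22 mm wide; open, the fingers measure 114 mm over their backs; the gripper's body (76 mm by 85 mm) begins 54 mm behind the grasp point. The pads swing forward as they close: fully open they stand 13 mm farther back than shut.
Start: joints at [70.434, 17.813, 0.802, 86.603, -0.252, 75.585, -1.558], TCP at [0.162, -0.525, 0.197] pointing down, gripper open.
Joint ranges: [-154.91, 154.91], [-16.99, 109.72], [-72.82, 74.43], [7.12, 147.25], [-82.49, 262.49], [11.32, 116.49], [-174.64, 174.64]. Speed limits (degrees/s): [159.86, 159.86, 180, 180, 180, 180, 180].

### API

Orientations are given as [roll, pitch, yaw] about the fixed x, y, z axes, in that order (R = Rz(yaw) Ry(pitch) Rx(roll)).
In Python, from rig import r gives the robot as it stands.
- The arm moves only by the tool drive_tool, never from a script. Its argument "steps" is a list of rows, each a list of 3 entries, a list of its own where there are three numbers: the opening, from 0 (shut) to 1 (fully open), then the shift along the tool's x, y, z in units of 40 mm (1.0 is 40 mm), then the turn about the tool's z in units of 6 degrees (1.0 is 6 degrees). A call has 1 to 8 rows; each row is the pose to reach, as a shift and turn from the pose commanded when the call began, along the tool's axes at that moment; what a row does not reach only later rows make up. A row lasts 1/12 s, in which the tool goes at most 41.7 mm and 7.16 degrees, less where a joint would pass 70% of its speed; a pose out of reach is approached as far as the arm can. A call with a gripper value outside its range is refused whole. The fingers move at their own pace and stop on an object; the grip force is fixed at half the most. Time passes only in rows, so rows that repeat a pose let the fingers close. It gives the time, the measured TCP pose, the force, the opening and the grip force at its end, in the units of the state.
- r.get_state(): the state, without advancing time (a new reading comes with each control period).
- r.get_image(name): name is "scene" or "top"; returns the picture (480x640x3 uint8, red, green, blue); there is no depth.
- r.camera_info(name): a dict with "fov_y" (degrees; the focal length in pixels is half the picture's height over the tangent of half this angle, whatever the lens; pixels are square), "cx", "cy" (the principal point, pixels), "pose" (4x4, takes a point from camera to world coordinates). Camera axes: x right, y down, z forward; pixel columns grow to the right and rows downward; lengths in m; the calibration is good to about 2 mm. A picture is of the moment at which its call begins. camera_info takes no time and is no camera call.
- r.hand_in(): hands the job in; it is judged then, once.
Trained networks look in the newest picture that a camera, given by its name, has taken for a name from the list of things; names that differ only in an ending like _2 or _b are one class to them, and where a whole thing is asked for, a point or a joint stands for the part that bears it (a point fixed in the world has none). Each returns a list of dicts, best first, with "score" (0 to 1); they miss things now and then, are a little off and sometimes report something else, mostly with a low value. They report only what shows in the picture. A call takes as long as a camera call. They do not tell look-alikes from the thing itself.
- r.cut_out(camera, name): "region" (480x640 bool, what is visible of it) and "extent" ([left, top, width, height] in pixels, round what is visible of it).
- r.tip_of(camera, name): "uv" ([column, row] in pixels: a listed point, or the origin of a listed thing).
The state is a dict: "clock": time; "joint_positions": joint angles; "qd": joint speeds; "joint_torque": joint torques, N m; "tool_pos": TCP position; "ee_rot": TCP orientation; "contact_force": force on the tool from outside, world axes, zero at the start; "torque": the same for the moment, N m; "finger_gap": opening from 0.0 (shut) to 1.0 (fully open); "gripper_force": force on a finger pad.
Only numpy, scipy, OpenCV 4.12 (cv2) and the standard library are available. Lean on these libraries where they do the work, as an engineer would, in place of code of your own. Each camera call takes 0.05 s, during which the arm holds its last target. There are 200 camera calls.

## Working session

There is one attempt and no reset: what is moved stays moved. The work goes in short steps, Python scripts to look and compute and a tool call to move; the robot and the scene stay as the last step left them, time stands still between calls to the robot, and variables do not carry over. Pictures are saved under pics/ and viewed, at most 10 in all, crops included, and the job is handed in when it is done.

Besides the shell and the picture viewer there is one more tool, called by a JSON object that holds its "api" and its "payload", one argument or row to a line. drive_tool: Moves the arm, as the interface text tells. Its arguments: {"type":"object","properties":{"steps":{"type":"array"}},"required":["steps"]}

```bash
mkdir -p pics; ls; python3 - <<'E'
from rig import r
import cv2,numpy as np
ims=[]
for c in("scene","top"):
    im=r.get_image(c);cv2.imwrite(f"pics/{c}0.png",im[:,:,::-1])
    i=r.camera_info(c);print(c,i["fov_y"],i["cx"],i["cy"],np.round(i["pose"],4).tolist())
    for n in["port_mouth","port_floor","hood_hinge","hood_grip","unit","slider","rest_a","rest_a_ledge","slider_b","slider_notch"]:
        print(n,[(round(d["score"],2),np.round(d["uv"]).astype(int).tolist()) for d in r.tip_of(c,n)])
s=r.get_state();print({k:np.round(v,3).tolist() for k,v in s.items()})
E
```

```text
pics
scene 51.956242331900135 317.51867059291055 240.71600894316433 [[0.4575, 0.7516, -0.4751, 1.2828], [0.8891, -0.3796, 0.2555, -0.4945], [0.0117, -0.5394, -0.842, 1.4488], [0.0, 0.0, 0.0, 1.0]]
port_mouth []
port_floor [(0.6, [271, 294])]
hood_hinge []
hood_grip [(0.63, [388, 204])]
unit []
slider []
rest_a [(0.86, [140, 290]), (0.76, [188, 250]), (0.71, [268, 290])]
rest_a_ledge [(0.97, [271, 295]), (0.97, [180, 245]), (0.56, [131, 291])]
slider_b []
slider_notch [(0.39, [211, 280]), (0.33, [270, 295])]
top 46.477934957103066 323.1847590593012 236.46989083359756 [[-0.0287, -0.9926, 0.1177, 0.3796], [-0.9995, 0.0272, -0.0135, -0.0773], [0.0102, -0.118, -0.993, 1.5716], [0.0, 0.0, 0.0, 1.0]]
port_mouth [(0.8, [230, 203])]
port_floor []
hood_hinge [(0.74, [330, 215]), (0.23, [232, 216])]
hood_grip [(0.85, [221, 237])]
unit [(0.68, [235, 217]), (0.21, [442, 218])]
slider [(0.79, [332, 214])]
rest_a [(0.87, [461, 332]), (0.86, [391, 229]), (0.77, [331, 228]), (0.63, [520, 298])]
rest_a_ledge [(0.92, [536, 284]), (0.85, [396, 212]), (0.58, [474, 323]), (0.44, [287, 293])]
slider_b [(0.79, [332, 214])]
slider_notch []
{'clock': 1.1, 'joint_positions': [70.433, 17.813, 0.8, 86.603, -0.253, 75.584, -1.559], 'qd': [-0.039, -0.004, 0.05, 0.024, 0.011, -0.018, -0.052], 'joint_torque': [-0.0, -37.982, 0.146, -23.086, 0.012, 0.002, -0.0], 'tool_pos': [0.162, -0.525, 0.197], 'ee_rot': [179.998, -0.0, 17.183], 'contact_force': [0.15, -0.215, 0.591], 'torque': [0.013, -0.004, -0.035], 'gripper_force': 0.0, 'finger_gap': 1.001}
```

View pics/scene0.png

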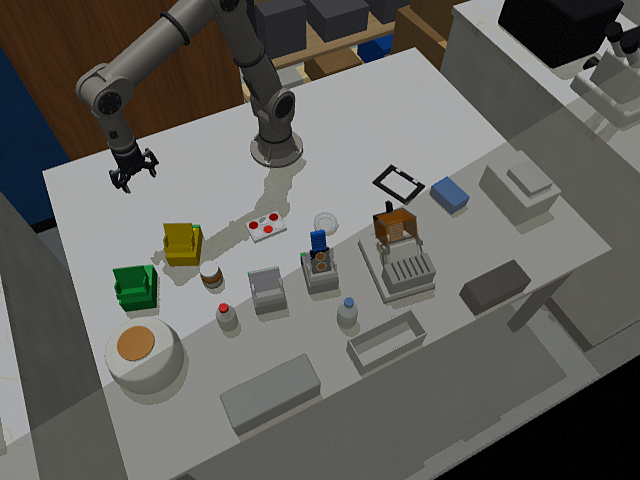

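View pics/top0.png

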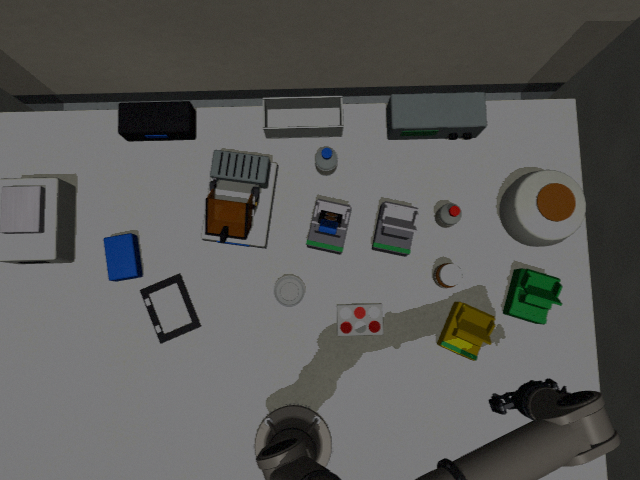

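The scene picture shows the unit near (398,255) with its amber hood. The blue slider's rest is at (320,268) and the empty grey rest at (267,288). The look-alikes are green at (136,287) and yellow at (183,243). In the top view the unit is at (238,200), rest_b with the blue slider at (330,225), and the empty grey rest at (396,228). The grey rest at (396,228) fits rest_a because it is aluminium, empty and beside rest_b. I'll enlarge both views to confirm it and to pick corners.

```bash
python3 - <<'E'
import cv2
a=cv2.imread("pics/top0.png")[140:260,190:430];cv2.imwrite("pics/t1.png",cv2.resize(cv2.convertScaleAbs(a,alpha=1.5),(800,400),interpolation=cv2.INTER_CUBIC))
a=cv2.imread("pics/scene0.png")[190:325,240:440];cv2.imwrite("pics/s1.png",cv2.resize(cv2.convertScaleAbs(a,alpha=1.5),(800,540),interpolation=cv2.INTER_CUBIC))
E
```

```text
(no output)
```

View pics/t1.png

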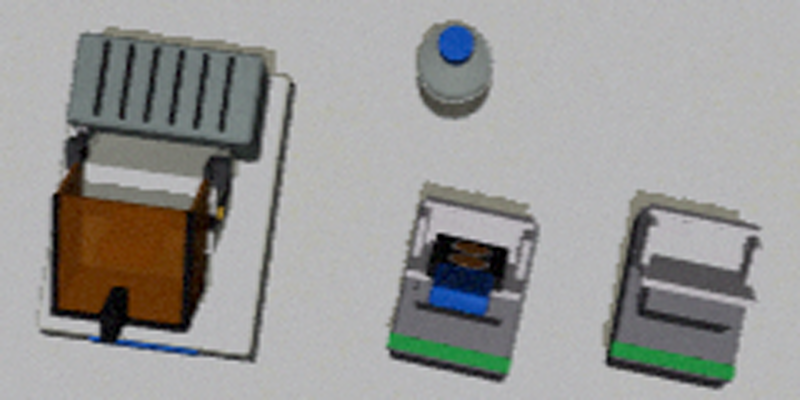

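View pics/s1.png

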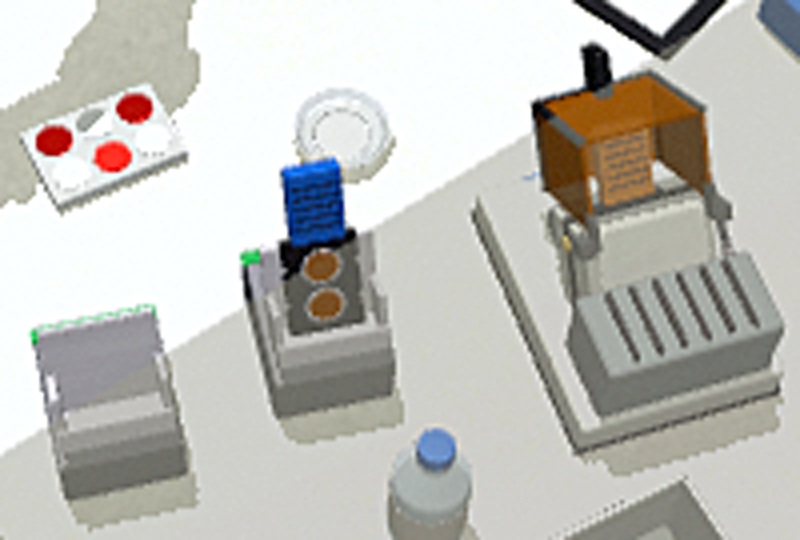

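The crops confirm it. The empty aluminium rest at top (396,228) and scene (267,288) is rest_a; rest_b next to it holds the blue slider, and the unit's hood is closed. Next I'll fit poses from the corners.

```bash
cat > h.py <<'E'
import numpy as np
from rig import r
from scipy.optimize import least_squares
def proj(c,P):
    i=r.camera_info(c);T=np.linalg.inv(np.array(i["pose"]));f=240/np.tan(np.radians(i["fov_y"]/2))
    p=(T[:3,:3]@np.atleast_2d(P).T).T+T[:3,3]
    return np.c_[f*p[:,0]/p[:,2]+i["cx"],f*p[:,1]/p[:,2]+i["cy"]]
def world(pose,p):
    x,y,a=pose;c,s=np.cos(a),np.sin(a);p=np.atleast_2d(p)
    return np.c_[x+c*p[:,0]-s*p[:,1],y+s*p[:,0]+c*p[:,1],p[:,2]]
def fit(obs,p0):  # obs: (cam,local xyz m,uv,weight)
    def f(q): return np.concatenate([w*(proj(c,world(q[:3],np.array(l)))[0]-uv) for c,l,uv,w in obs])
    s=least_squares(f,p0,loss="soft_l1");print(np.round(s.x[:2],4),np.degrees(s.x[2]).round(2));print(np.round(s.fun.reshape(-1,2),1).tolist());return s.x
def tri(uvs):  # {cam:uv} -> point
    return least_squares(lambda P:np.concatenate([proj(c,P)[0]-uv for c,uv in uvs.items()]),[.6,0,.1]).x
U=np.array([-.574,0,.819]);V=np.array([.819,0,.574]);W=np.array([-.423,0,.906]);N=np.array([.906,0,.423])
FLOOR=np.array([.06,0,.05]);HINGE=FLOOR+.048*V+.08*U;GRIP=HINGE-.083*V+.11*U;LEDGE=np.array([.03,0,.08])
E
python3 - <<'E'
from h import *
t=lambda a,b:(190+a/3.3333,140+b/3.3333); s=lambda a,b:(240+a/4,190+b/4)
for h in(0,.01,.02):
  print("unit h",h)
  u=fit([("top",(-.08,.09,h),t(40,332),1),("top",(-.08,-.09,h),t(252,358),1),("top",(.16,-.09,h),t(293,80),1),
  ("scene",(-.08,-.09,h),s(475,196),1),("scene",(.16,-.09,h),s(577,441),1),("scene",(.16,.09,h),s(778,377),1),
  ("scene",GRIP,(388,204),1),("top",GRIP,(221,237),1)],[.6,.17,0])
  print("grip",world(u,GRIP).round(4))
rb=lambda q,tt,ss,ne:fit([("top",(-.065,.05,0),t(*tt[0]),1),("top",(-.065,-.05,0),t(*tt[1]),1),("scene",(.065,-.05,0),s(*ss[0]),1),("scene",(.065,.05,0),s(*ss[1]),1)]+ne,q)
a=rb([.6,-.2,0],[(607,365),(722,385)],[(68,497),(187,473)],[("top",LEDGE,(396,212),1),("scene",LEDGE,(271,295),1)])
b=rb([.6,-.1,0],[(388,355),(503,380)],[(277,418),(394,393)],[])
print("ledge",world(a,LEDGE))
np.save("rest.npy",a)
E
```

```text
unit h 0
[0.6274 0.1439] -8.77
[[-0.5, 1.5], [-0.8, 1.7], [-1.7, 2.5], [-1.1, 3.4], [-0.1, 1.6], [-0.0, 2.2], [0.8, 0.6], [1.1, -0.5]]
grip [[0.5506 0.1557 0.1855]]
unit h 0.01
[0.6277 0.1423] -8.94
[[-0.7, 0.9], [-0.7, 1.3], [-1.3, 1.7], [-1.1, 2.0], [-0.2, 0.5], [0.2, 1.1], [0.5, 0.8], [1.6, -0.6]]
grip [[0.5509 0.1544 0.1855]]
unit h 0.02
[0.6284 0.1405] -9.1
[[-0.9, 0.1], [-0.5, 0.7], [-0.8, 0.6], [-1.2, 0.7], [-0.3, -0.5], [0.4, 0.2], [0.2, 1.1], [2.3, -0.9]]
grip [[0.5517 0.1528 0.1855]]
[ 0.58   -0.2949] -10.41
[[-0.7, -0.0], [-0.2, -0.6], [0.6, 2.7], [1.4, 0.5], [1.6, 2.9], [-2.5, -3.0]]
[ 0.5888 -0.1128] -12.93
[[-0.3, 0.7], [-0.1, 0.2], [-0.1, 0.8], [0.1, 0.5]]
ledge [[ 0.60950316 -0.30033946  0.08      ]]
```

```bash
cat >> h.py <<'E'
from scipy.spatial.transform import Rotation as Ro
def go(P,yaw=None):
    s=r.get_state();R=Ro.from_euler("xyz",s["ee_rot"],degrees=True)
    t=0 if yaw is None else s["ee_rot"][2]-yaw
    print("shift",(R.inv().apply(np.array(P)-s["tool_pos"])/.04).round(3),"turn",round(t/6,3))
E
python3 - <<'E'
from h import *
go([.162,-.525,.32]);go([.551,.154,.32],-9)
u=(.628,.142,np.radians(-9))
print("floor",world(u,FLOOR).round(4),"hinge",world(u,HINGE).round(4),"gripnet",tri({"scene":(388,204),"top":(221,237)}).round(4))
print("finend",proj("top",world(u,GRIP+.015*U)),proj("scene",world(u,GRIP+.015*U)),"base",proj("top",world(u,GRIP-.025*U)),proj("scene",world(u,GRIP-.025*U)))
E
```

```text
shift [-0.008 -0.015 -3.075] turn 0.0
shift [ 14.298 -13.359  -3.075] turn 4.364
floor [[0.6873 0.1326 0.05  ]] hinge [[0.6807 0.1336 0.1431]] gripnet [0.5487 0.1569 0.1861]
finend [[221.37350167 239.12197055]] [[387.99836768 200.50961967]] base [[224.93803587 231.65558966]] [[389.40249222 212.1100245 ]]
```

{"api": "drive_tool", "payload": {
  "steps": [
    [1,[0,0,-1.5],0],
    [1,[0,0,-3.0],0],
    [1,[0,0,-3.0],0]
  ]
}}

```text
clock: 1.35
tool_pos: [0.1623, -0.5249, 0.3185]
ee_rot: [-180.0, 0.0, 17.2]
contact_force: [0.9, -1.7, 0.7]
finger_gap: 1.003
gripper_force: 0.0
```

{"api": "drive_tool", "payload": {
  "steps": [
    [0.6,[14.3,-13.36,0],4.36],
    [0.6,[14.3,-13.36,0],4.36],
    [0.6,[14.3,-13.36,0],4.36],
    [0.6,[14.3,-13.36,0],4.36],
    [0.6,[14.3,-13.36,0],4.36],
    [0.6,[14.3,-13.36,0],4.36],
    [0.6,[14.3,-13.36,0],4.36],
    [0.6,[14.3,-13.36,0],4.36]
  ]
}}

```text
clock: 2.02
tool_pos: [0.3256, -0.2397, 0.3174]
ee_rot: [180.0, -0.0, -9.0]
contact_force: [0.3, -0.6, 0.4]
finger_gap: 0.601
gripper_force: 0.0
```

```bash
python3 -c "
from h import *
go([.550,.155,.27],-9)"
```

```text
shift [  3.999 -10.623   1.178] turn 0.002
```

{"api": "drive_tool", "payload": {
  "steps": [
    [0.4,[4.0,-10.6,1],0],
    [0.4,[4.0,-10.6,1],0],
    [0.4,[4.0,-10.6,1],0],
    [0.4,[4.0,-10.6,1],0],
    [0.4,[4.0,-10.6,1],0],
    [0.4,[4.0,-10.6,1],0],
    [0.4,[4.0,-10.6,1],0],
    [0.4,[4.0,-10.6,1],0]
  ]
}}

```text
clock: 2.68
tool_pos: [0.49, 0.0486, 0.288]
ee_rot: [180.0, -0.1, -9.0]
contact_force: [1.1, -0.7, 0.2]
finger_gap: 0.404
gripper_force: 0.0
```

{"api": "drive_tool", "payload": {
  "steps": [
    [0.4,[0,0,0],0],
    [0.4,[0,0,0],0],
    [0.4,[0,0,0],0],
    [0.4,[0,0,0],0]
  ]
}}

```text
clock: 3.02
tool_pos: [0.4892, 0.0451, 0.2878]
ee_rot: [179.9, -0.0, -9.1]
contact_force: [-0.2, 0.1, 0.9]
finger_gap: 0.4
gripper_force: 0.0
```

```bash
python3 - <<'E'
from h import *
import cv2
go([.550,.1555,.27],-9)
p=r.get_state()["tool_pos"];tiles=[]
for c in("scene","top"):
    im=r.get_image(c)[:,:,::-1]
    print(c,"tcp",proj(c,np.array(p)),[(d["score"],d["uv"]) for d in r.tip_of(c,"hood_grip")],[(d["score"],d["uv"]) for d in r.tip_of(c,"hood_hinge")])
    x,y=proj(c,np.array([.56,.155,.2]))[0].astype(int)
    tiles.append(cv2.resize(np.ascontiguousarray(im[y-40:y+40,x-40:x+40]),(400,400),interpolation=cv2.INTER_CUBIC)); print(x-40,y-40)
cv2.imwrite("pics/c2.png",cv2.convertScaleAbs(np.hstack(tiles),alpha=1.5))
E
```

```text
shift [ 1.063 -2.968  0.442] turn -0.024
scene tcp [[351.56407803 182.91353664]] [(0.72, [327.0, 224.3]), (0.71, [388.7, 207.0])] []
350 164
top tcp [[262.9535416  256.50268868]] [] [(0.72, [237.6, 218.0]), (0.28, [289.1, 293.3])]
181 192
```

View pics/c2.png

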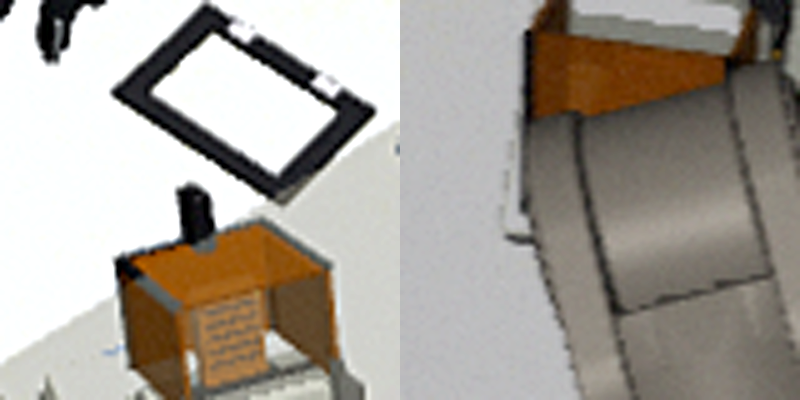

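The crop shows the fin end at scene (387.6,201) and its base at (390.6,212.6), which agrees with the model. Next I'll position above the fin.

{"api": "drive_tool", "payload": {
  "steps": [
    [0.4,[0.5,-1.5,0.2],0],
    [0.4,[1.06,-2.96,0.44],0],
    [0.4,[1.06,-2.96,0.44],0],
    [0.4,[1.06,-2.96,0.44],0],
    [0.4,[1.06,-2.96,0.44],0]
  ]
}}

```text
clock: 3.73
tool_pos: [0.549, 0.1603, 0.2685]
ee_rot: [-179.9, 0.2, -8.7]
contact_force: [-0.0, -0.1, 0.4]
finger_gap: 0.396
gripper_force: 0.0
```

```bash
python3 - <<'E'
from h import *
import cv2
go([.549,.155,.1705],-9)
p=np.array(r.get_state()["tool_pos"]);c="scene"
im=r.get_image(c)[:,:,::-1]
print("tcp",proj(c,p),proj(c,[.549,.155,.17]))
cv2.imwrite("pics/c3.png",cv2.convertScaleAbs(cv2.resize(np.ascontiguousarray(im[140:240,340:440]),(600,600),interpolation=cv2.INTER_CUBIC),alpha=1.5))
E
```

```text
shift [0.029 0.135 2.45 ] turn 0.056
tcp [[393.46887058 187.37131841]] [[387.7475324  207.18300246]]
```

View pics/c3.png

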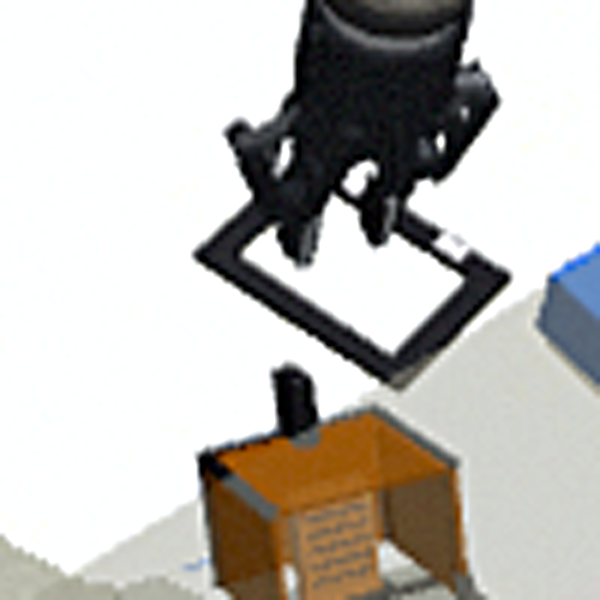

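{"api": "drive_tool", "payload": {
  "steps": [
    [0.4,[0,0.1,0.5],0.05],
    [0.4,[0,0.1,1.0],0.05],
    [0.4,[0,0.1,1.2],0.05],
    [0.4,[0,0.1,1.2],0.05],
    [0.4,[0,0.1,1.2],0.05],
    [0.4,[0,0.1,1.2],0.05]
  ]
}}

```text
clock: 4.28
tool_pos: [0.5498, 0.153, 0.2238]
ee_rot: [-180.0, -0.1, -9.3]
contact_force: [1.1, -0.4, 0.2]
finger_gap: 0.4
gripper_force: 0.0
```

```bash
python3 - <<'E'
from h import *
import cv2
c="scene"
im=r.get_image(c)[:,:,::-1]
p=np.array(r.get_state()["tool_pos"]);print(p,"tcp",proj(c,p))
R=Ro.from_euler("xyz",r.get_state()["ee_rot"],degrees=True)
for y in(-.017,.017):print(proj(c,p+R.apply([.011,y,-.004])),proj(c,p+R.apply([-.011,y,-.004])))
go([.549,.155,.1705],-9)
cv2.imwrite("pics/c4.png",cv2.convertScaleAbs(cv2.resize(np.ascontiguousarray(im[160:235,350:425]),(600,600),interpolation=cv2.INTER_CUBIC),alpha=2))
E
```

```text
[0.54985884 0.15329715 0.22384008] tcp [[389.68940708 197.3358574 ]]
[[396.24384334 197.91578298]] [[393.5222165  192.62385425]]
[[386.15538382 200.51931546]] [[383.49696822 195.18807468]]
shift [-0.032 -0.037  1.333] turn -0.053
```

View pics/c4.png

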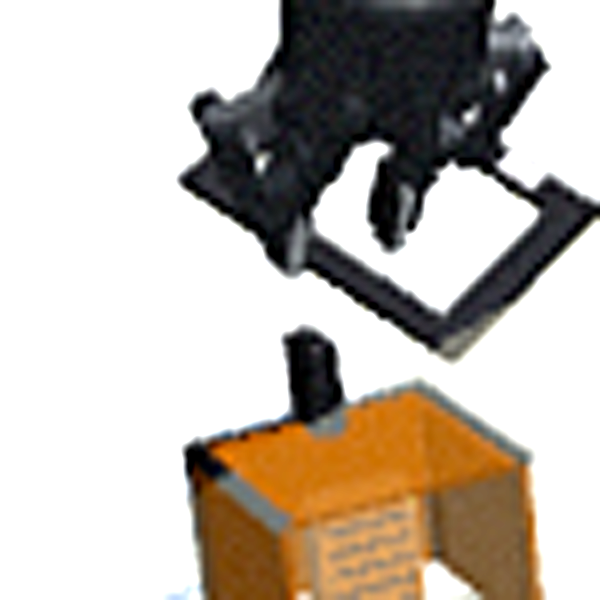

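```bash
python3 - <<'E'
from h import *
import cv2
p=np.array([.162,-.525,.197]);R=Ro.from_euler("xyz",[180,0,17.183],degrees=True);T=[]
for c in("scene","top"):
    im=cv2.imread(f"pics/{c}0.png");x,y=proj(c,p)[0].astype(int)
    a=cv2.resize(cv2.convertScaleAbs(im[y-38:y+37,x-38:x+37],alpha=2),(400,400),interpolation=cv2.INTER_CUBIC)
    for q,col in(([0,0,0],(0,0,255)),([0,.0425,-.013],(0,255,0)),([0,-.0425,-.013],(255,0,255))):
        z=(proj(c,p+R.apply(q))[0]-[x-38,y-38]+.5)*400/75;cv2.circle(a,tuple(int(v) for v in z),4,col,-1)
    T.append(a)
cv2.imwrite("pics/c5.png",np.hstack(T))
E
```

```text
(no output)
```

View pics/c5.png

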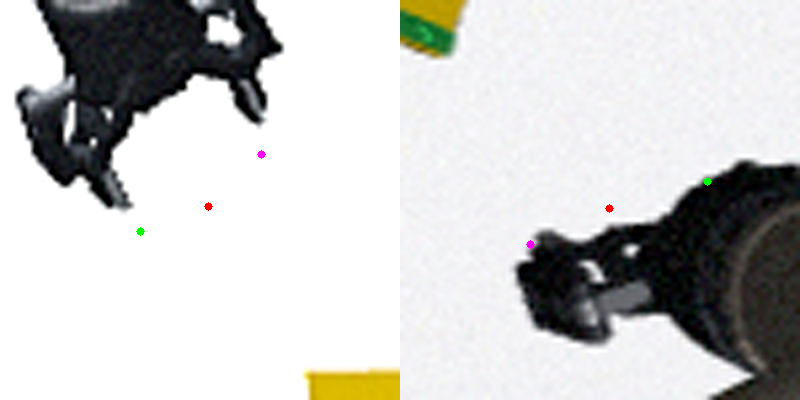

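{"api": "drive_tool", "payload": {
  "steps": [
    [0,[0,0,0],0],
    [0,[0,0,0],0],
    [0,[0,0,0],0],
    [0,[0,0,0],0],
    [0,[0,0,0],0],
    [0,[0,0,0],0]
  ]
}}

```text
clock: 4.83
tool_pos: [0.549, 0.1534, 0.2221]
ee_rot: [180.0, 0.0, -9.3]
contact_force: [-0.2, 0.5, 0.1]
finger_gap: 0.001
gripper_force: 0.0
```

```bash
python3 - <<'E'
from h import *
im=r.get_image("scene").max(2)
p=np.array(r.get_state()["tool_pos"]);print(p,"tcp",proj("scene",p),r.get_state()["finger_gap"])
for y in range(172,214):print(y,"".join("#" if v<70 else "+" if v<110 else "." for v in im[y,372:412]))
E
```

```text
[0.54897738 0.15336711 0.22208909] tcp [[389.48516677 197.4707371 ]] -0.0013532309577055045
172 .........###############################
173 ....###.################################
174 ...####+################################
175 ...#####################################
176 ...+##########+########################.
177 ....#########...###############+#######+
178 ....#########+..########################
179 ...+##########..########################
180 ..+###############################+.####
181 .################################+....##
182 ############################+###+.......
183 .###########################............
184 ..#########################.............
185 ....###################.##..............
186 .....##################+##..............
187 .......###################..............
188 ........#################...............
189 ..........##########+####...............
190 ...........+########+###+...............
191 .............#######+##.................
192 ..............#########.................
193 ................###+####...............#
194 ..............
[... 181 characters left out ...]
........+#######+..######
199 .........................###############
200 ...........................############+
201 ..............+###..........##########+.
202 .............######+.........+#######+..
203 .............+######...........###+#+...
204 .............+######.............##+....
205 ..............######+...................
206 ..............######+...................
207 ..............#######.........+.........
208 ..............#######......+++#++.......
209 ..............#######..++#+++++##+......
210 ..............#######++#+++++++++#+.....
211 ..............#######+++++++++++++##+...
212 ............+########+++++++++++++++#+..
213 ........++###+++#####++++++++++++++++##+
```

{"api": "drive_tool", "payload": {
  "steps": [
    [0.45,[0,0,0],0.0],
    [0.45,[0,0,0],0.0],
    [0.45,[0,0,0.4],0.0],
    [0.45,[0,0,0.7],0],
    [0.45,[0,0,1.0],0],
    [0.45,[0,0,1.2],0],
    [0.45,[0,0,1.25],0],
    [0.45,[0,0,1.25],0]
  ]
}}

```text
clock: 5.55
tool_pos: [0.5487, 0.1531, 0.1716]
ee_rot: [180.0, 0.1, -9.3]
contact_force: [0.3, -0.2, 1.3]
finger_gap: 0.449
gripper_force: 0.0
```

{"api": "drive_tool", "payload": {
  "steps": [
    [0.3,[0,0,0],0.0],
    [0.25,[0,0,0],0.0],
    [0.22,[0,0,0],0.0],
    [0.22,[0,0,0],0.0]
  ]
}}

```text
clock: 5.88
tool_pos: [0.5494, 0.1535, 0.1728]
ee_rot: [-180.0, -0.1, -9.3]
contact_force: [-0.0, 0.3, 0.6]
finger_gap: 0.218
gripper_force: 0.0
```

{"api": "drive_tool", "payload": {
  "steps": [
    [0.12,[0,0,0],0.0],
    [0.12,[0,0,0],0.0],
    [0.12,[0,0,0],0.0]
  ]
}}

```text
clock: 6.13
tool_pos: [0.5492, 0.1534, 0.1724]
ee_rot: [-180.0, -0.0, -9.3]
contact_force: [-0.5, 0.4, 0.9]
finger_gap: 0.119
gripper_force: 0.3
```

```bash
python3 - <<'E'
from h import *
im=r.get_image("scene").max(2)
s=r.get_state();p=np.array(s["tool_pos"]);print(p,"tcp",proj("scene",p),s["finger_gap"],s["gripper_force"])
for y in range(180,222):print(y,"".join("#" if v<40 else "x" if v<70 else "+" if v<110 else "." for v in im[y,372:412]))
print([(d["score"],d["uv"]) for n in("hood_grip","hood_hinge") for d in r.tip_of("scene",n)])
E
```

```text
[0.54920169 0.15340028 0.1723736 ] tcp [[387.45443586 206.96854759]] 0.12393917115972534 0.31473648617975414
180 ..+#######x#############################
181 .x######x#x########################x####
182 x#######xx##########################+###
183 .#####xxxx##########################x###
184 .####xxxx##############################.
185 .##xxxxx#######################.######..
186 .##xxx########################..x####...
187 .+#xx####x####################..####....
188 ..######x#####################xx###+....
189 ..+#####x#########################+.....
190 ...########+#####################+......
191 ...+#######x####################+.......
192 ....+######################+x##+........
193 ......####################x............x
194 .......###################x...........x#
195 ........##############.+###+.........x##
196 .........#############+x####++......x###
197 ..........x.#####x####xx######+....x####
198 ............####x+####+########+..x#####
199 ............####xxx###x#.########x####xx
200 ............+###+xx##x++...##########xx+
201 .............##x+#..##+.....x######xxx+.
2
[... 223 characters left out ...]

207 ..............######x.........+.........
208 ..............#######......+++x++.......
209 ..............x######..++x+++++xx+......
210 ..............x######++x+++++++++x+.....
211 ..............x#####x+++++++++++++xx+...
212 ............+x####xxx+++++++++++++++x+..
213 ........++xx#+++xxxxx++++++++++++++++x++
214 ....++xx#++++++.++++++++++++++++++++++xx
215 .+xx#x++++++++++++++++++++++++++++++++++
216 .###x..+++++++++++++++++++++++++++++++++
217 .####x.+++++++++++++++++++++++++++++++++
218 .#####x+.+++++++++++++++++++++++++++++++
219 .x####xx++++++++++++++++++++++++++++++++
220 .+#xxxxxx+++++++++++++++++...+++++++++xx
221 .+#xxxxxxx+.++++++++.+.....+++++x+xxxxxx
[(0.61, [387.9, 201.6])]
```

{"api": "drive_tool", "payload": {
  "steps": [
    [0.4,[0,0,0],0],
    [0.4,[0,0,0],0],
    [0.4,[0,0,0.1],0],
    [0.4,[0,0,0.2],0],
    [0.4,[0,0,0.2],0]
  ]
}}

```text
clock: 6.7
tool_pos: [0.5482, 0.1529, 0.1628]
ee_rot: [179.9, 0.1, -9.3]
contact_force: [-0.1, 1.0, -0.0]
finger_gap: 0.403
gripper_force: 0.0
```

{"api": "drive_tool", "payload": {
  "steps": [
    [0.12,[0,0,0],0],
    [0.12,[0,0,0],0],
    [0.12,[0,0,0],0],
    [0.12,[0,0,0],0]
  ]
}}

```text
clock: 7.03
tool_pos: [0.549, 0.1538, 0.1641]
ee_rot: [-180.0, 0.0, -9.3]
contact_force: [-0.4, 1.3, -1.4]
finger_gap: 0.133
gripper_force: 51.2
```

{"api": "drive_tool", "payload": {
  "steps": [
    [0.35,[0,0,0],0],
    [0.35,[0,0,0],0],
    [0.35,[0,0,0.1],0],
    [0.35,[0,0,0.15],0],
    [0.35,[0,0,0.15],0]
  ]
}}

```text
clock: 7.45
tool_pos: [0.5486, 0.1529, 0.1574]
ee_rot: [179.9, 0.1, -9.3]
contact_force: [-0.8, -0.2, 0.5]
finger_gap: 0.354
gripper_force: 0.0
```

{"api": "drive_tool", "payload": {
  "steps": [
    [0.35,[0,0,0.1],0],
    [0.35,[0,0,0.15],0],
    [0.35,[0,0,0.15],0]
  ]
}}

```text
clock: 7.7
tool_pos: [0.5486, 0.153, 0.1514]
ee_rot: [180.0, 0.1, -9.3]
contact_force: [0.7, -0.6, 0.4]
finger_gap: 0.35
gripper_force: 0.0
```

{"api": "drive_tool", "payload": {
  "steps": [
    [0.12,[0,0,0],0],
    [0.12,[0,0,0],0],
    [0.12,[0,0,0],0],
    [0.12,[0,0,0],0]
  ]
}}

```text
clock: 8.03
tool_pos: [0.5491, 0.1538, 0.1523]
ee_rot: [-180.0, -0.0, -9.2]
contact_force: [-0.8, 1.3, -0.6]
finger_gap: 0.142
gripper_force: 59.9
```

```bash
python3 - <<'E'
from h import *
import cv2
T=[]
s=r.get_state();p=np.array(s["tool_pos"])
for c in("scene","top"):
    im=np.ascontiguousarray(r.get_image(c)[:,:,::-1]);x,y=proj(c,p)[0].astype(int)
    print(c,proj(c,p),[(n,d["score"],d["uv"]) for n in("hood_grip","hood_hinge","port_mouth","unit") for d in r.tip_of(c,n)])
    a=cv2.resize(cv2.convertScaleAbs(im[y-30:y+30,x-30:x+30],alpha=1.8,beta=20),(400,400),interpolation=cv2.INTER_CUBIC)
    for q,col in(([0,0,0],(0,0,255)),([0,0,.019],(0,255,0))):
        z=(proj(c,p+q)[0]-[x-30,y-30]+.5)*400/60;cv2.circle(a,tuple(int(v) for v in z),3,col,-1)
    T.append(a)
cv2.imwrite("pics/c6.png",np.hstack(T))
E
```

```text
scene [[386.71825373 210.57902009]] [('hood_grip', 0.46, [388.7, 204.9])]
top [[225.08612202 238.6579766 ]] [('hood_grip', 0.64, [331.1, 231.4]), ('hood_grip', 0.62, [221.6, 238.1]), ('port_mouth', 0.63, [231.1, 201.2]), ('unit', 0.94, [235.8, 215.6])]
```

View pics/c6.png

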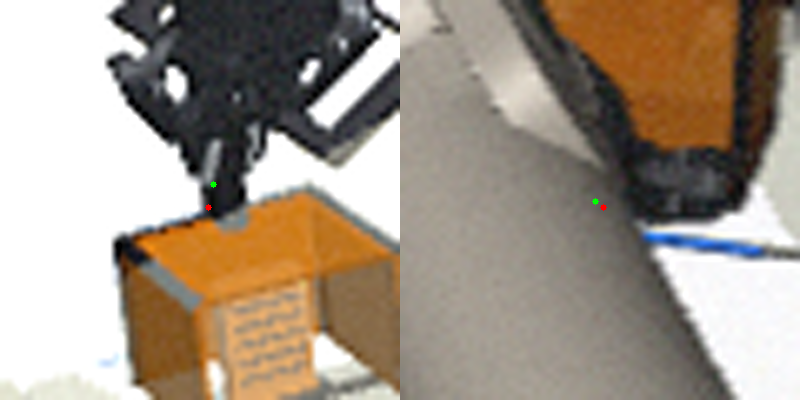

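{"api": "drive_tool", "payload": {
  "steps": [
    [0.3,[0,0,0],0],
    [0.3,[0,0,0],0],
    [0.3,[0,0,0.1],0],
    [0.3,[0,0,0.15],0],
    [0.3,[0,0,0.15],0]
  ]
}}

```text
clock: 8.95
tool_pos: [0.5485, 0.1526, 0.1453]
ee_rot: [179.9, 0.1, -9.3]
contact_force: [0.5, 0.5, 0.4]
finger_gap: 0.298
gripper_force: 0.0
```

{"api": "drive_tool", "payload": {
  "steps": [
    [0.0,[0,0,0],0],
    [0.0,[0,0,0],0],
    [0.0,[0,0,0],0],
    [0.0,[0,0,0],0]
  ]
}}

```text
clock: 9.28
tool_pos: [0.5489, 0.1538, 0.146]
ee_rot: [-180.0, 0.0, -9.2]
contact_force: [1.7, 2.0, -2.5]
finger_gap: 0.146
gripper_force: 59.6
```

```bash
python3 - <<'E'
import numpy as np
P=lambda d:137.8*np.array([np.cos(np.radians(162.04-d)),-np.sin(np.radians(162.04-d))])/40
for a,n in((0,20),(20,30),(50,30),(80,20),(100,20)):
    print(a,[np.round(P(a+n*k/5)-P(a),2).tolist() for k in range(1,6)])
E
```

```text
0 [[0.08, -0.23], [0.18, -0.45], [0.29, -0.66], [0.42, -0.86], [0.56, -1.06]]
20 [[0.24, -0.27], [0.5, -0.52], [0.79, -0.74], [1.1, -0.92], [1.42, -1.07]]
50 [[0.34, -0.12], [0.69, -0.2], [1.05, -0.24], [1.41, -0.25], [1.77, -0.22]]
80 [[0.24, 0.04], [0.47, 0.1], [0.7, 0.17], [0.92, 0.26], [1.14, 0.37]]
100 [[0.21, 0.12], [0.41, 0.25], [0.6, 0.4], [0.78, 0.56], [0.94, 0.74]]
```

{"api": "drive_tool", "payload": {
  "steps": [
    [0,[0.08,0,-0.23],0],
    [0,[0.18,0,-0.45],0],
    [0,[0.29,0,-0.66],0],
    [0,[0.42,0,-0.86],0],
    [0,[0.56,0,-1.06],0],
    [0,[0.56,0,-1.06],0]
  ]
}}

```text
clock: 9.78
tool_pos: [0.573, 0.1499, 0.1878]
ee_rot: [-179.9, -0.1, -9.3]
contact_force: [5.2, 2.8, -10.2]
finger_gap: 0.148
gripper_force: 58.9
```

{"api": "drive_tool", "payload": {
  "steps": [
    [0,[0.26,0,-0.25],0],
    [0,[0.54,0,-0.48],0],
    [0,[0.83,0,-0.68],0],
    [0,[1.14,0,-0.86],0],
    [0,[1.46,0,-1.01],0],
    [0,[1.46,0,-1.01],0]
  ]
}}

```text
clock: 10.28
tool_pos: [0.6282, 0.1411, 0.228]
ee_rot: [-179.9, 0.3, -9.3]
contact_force: [-3.4, 2.8, -4.4]
finger_gap: 0.145
gripper_force: 59.2
```

{"api": "drive_tool", "payload": {
  "steps": [
    [0,[0.34,0,-0.12],0],
    [0,[0.69,0,-0.2],0],
    [0,[1.05,0,-0.24],0],
    [0,[1.41,0,-0.25],0],
    [0,[1.77,0,-0.22],0],
    [0,[1.77,0,-0.22],0]
  ]
}}

```text
clock: 10.78
tool_pos: [0.6996, 0.1296, 0.2379]
ee_rot: [-179.9, -0.0, -9.3]
contact_force: [-1.4, 2.4, 1.6]
finger_gap: 0.141
gripper_force: 59.6
```

{"api": "drive_tool", "payload": {
  "steps": [
    [0,[0.24,0,0.04],0],
    [0,[0.47,0,0.1],0],
    [0,[0.7,0,0.17],0],
    [0,[0.92,0,0.26],0],
    [0,[1.14,0,0.37],0],
    [0,[1.14,0,0.37],0]
  ]
}}

```text
clock: 11.28
tool_pos: [0.7461, 0.1223, 0.2251]
ee_rot: [-179.8, -0.4, -9.3]
contact_force: [1.0, 2.0, 5.4]
finger_gap: 0.143
gripper_force: 58.4
```

{"api": "drive_tool", "payload": {
  "steps": [
    [0.4,[0,0,0],0],
    [0.4,[0,0,0],0],
    [0.4,[0,0,0],0],
    [0.4,[0,0,0],0],
    [0.4,[0,0,-0.8],0],
    [0.4,[0,0,-1.6],0],
    [0.4,[0,0,-2.2],0],
    [0.4,[0,0,-2.2],0]
  ]
}}

```text
clock: 11.95
tool_pos: [0.7449, 0.1217, 0.3179]
ee_rot: [-179.7, -0.6, -9.5]
contact_force: [-0.4, -0.1, 1.3]
finger_gap: 0.402
gripper_force: 0.0
```

```bash
python3 - <<'E'
from h import *
t=np.array([[.5489,.1538,.146],[.573,.1499,.1878],[.6282,.1411,.228],[.6996,.1296,.2379],[.7461,.1223,.2251]])
a=np.radians(-9.2);s=t[:,:2]@[np.cos(a),np.sin(a)];z=t[:,2]+.019
f=least_squares(lambda q:np.hypot(s-q[0],z-q[1])-q[2],[.65,.14,.138]);print(f.x,f.fun*1e3)
f=least_squares(lambda q:np.hypot(s-q[0],z-q[1])-.1378,[.65,.14]);print(f.x,f.fun*1e3)
u=(.628,.142,np.radians(-9));h=world(u,HINGE)[0];print(h,h[:2]@[np.cos(a),np.sin(a)])
print([(n,c,[(round(d["score"],2),np.round(d["uv"],1).tolist()) for d in r.tip_of(c,n)]) for c in("scene","top") if r.get_image(c) is not None for n in("port_mouth","port_floor","slider","slider_notch","hood_grip","hood_hinge")])
E
```

```text
[0.65371299 0.1112594  0.14689445] [-0.2303013   0.35782212  0.0024369  -0.35928451  0.22932679]
[0.64974076 0.12136027] [ 1.69335386 -0.02926838 -1.7551598  -0.77224851  2.13560983]
[0.68073466 0.13364765 0.143072  ] 0.6506101205312607
[('port_mouth', 'scene', []), ('port_floor', 'scene', []), ('slider', 'scene', [(0.41, [264.6, 226.5])]), ('slider_notch', 'scene', []), ('hood_grip', 'scene', []), ('hood_hinge', 'scene', []), ('port_mouth', 'top', []), ('port_floor', 'top', [(0.43, [331.9, 215.7])]), ('slider', 'top', [(0.81, [330.2, 215.0])]), ('slider_notch', 'top', []), ('hood_grip', 'top', [(0.91, [234.3, 138.1])]), ('hood_hinge', 'top', [(0.35, [289.6, 293.1])])]
```

```bash
python3 -c "
from h import *
go([.6158,.1434,.2],-9.2);go([.6158,.1434,.1114],-9.2)"
```

```text
shift [-3.241 -0.028  2.773] turn -0.014
shift [-3.241 -0.028  4.988] turn -0.014
```

{"api": "drive_tool", "payload": {
  "steps": [
    [0.85,[-1,0,0],0],
    [0.85,[-2,0,0],0],
    [0.85,[-3.2,0,0],0],
    [0.85,[-3.2,0,0],0],
    [0.85,[-3.2,0,0.8],0],
    [0.85,[-3.2,0,1.6],0],
    [0.85,[-3.2,0,2.4],0],
    [0.85,[-3.2,0,2.4],0]
  ]
}}

```text
clock: 13.32
tool_pos: [0.6121, 0.1394, 0.2074]
ee_rot: [179.5, 0.7, -9.2]
contact_force: [-1.3, -0.8, -1.5]
finger_gap: 0.847
gripper_force: 0.0
```

```bash
python3 - <<'E'
from h import *
import cv2
go([.6158,.1434,.1114],-9.2)
p=np.array(r.get_state()["tool_pos"]);c="scene";im=np.ascontiguousarray(r.get_image(c)[:,:,::-1])
print([(d["score"],d["uv"]) for n in("hood","slider","port_mouth") for d in r.tip_of(c,n)] if 0 else 0)
a=cv2.resize(cv2.convertScaleAbs(im[165:265,350:450],alpha=1.5),(600,600),interpolation=cv2.INTER_CUBIC)
for q in(p+[0,0,.022],np.array([.6158,.1434,.1524])):
  z=(proj(c,q)[0]-[350,165]+.5)*6;cv2.circle(a,tuple(int(v) for v in z),3,(0,0,255),-1)
cv2.imwrite("pics/c7.png",a)
E
```

```text
shift [ 0.106 -0.134  2.399] turn -0.007
0
```

View pics/c7.png

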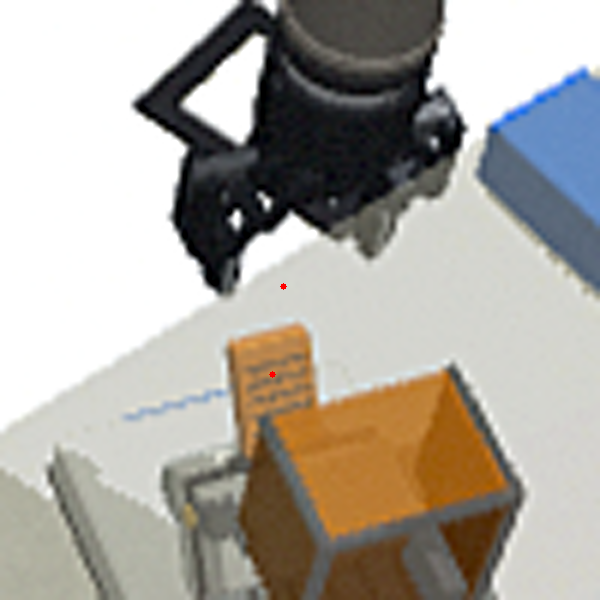

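The hood stands open by itself: its amber shell is upright at (380,450) in the crop. The orange handle is free at (272,374), under the open fingers. I'll settle, then descend.

{"api": "drive_tool", "payload": {
  "steps": [
    [0.85,[0.05,-0.05,0.2],0],
    [0.85,[0.05,-0.05,0.2],0],
    [0.85,[0.05,-0.05,0.2],0],
    [0.85,[0.05,-0.05,0.2],0]
  ]
}}

```text
clock: 13.7
tool_pos: [0.6209, 0.1446, 0.2088]
ee_rot: [-179.9, -0.2, -9.3]
contact_force: [0.1, 0.4, -0.0]
finger_gap: 0.848
gripper_force: 0.0
```

```bash
python3 -c "
from h import *
print(r.get_state()['tool_pos'],r.get_state()['ee_rot']);go([.6158,.1434,.1114],-9.2)"
```

```text
[0.62091927 0.14464582 0.20883767] [-1.79882434e+02 -1.71173639e-01 -9.28030578e+00]
shift [-0.129  0.056  2.435] turn -0.013
```

{"api": "drive_tool", "payload": {
  "steps": [
    [0.85,[-0.13,0.05,0.6],0],
    [0.85,[-0.13,0.05,1.2],0],
    [0.85,[-0.13,0.05,1.7],0],
    [0.85,[-0.13,0.05,2.1],0],
    [0.85,[-0.13,0.05,2.4],0],
    [0.85,[-0.13,0.05,2.43],0],
    [0.85,[-0.13,0.05,2.43],0]
  ]
}}

```text
clock: 14.28
tool_pos: [0.6144, 0.1428, 0.1099]
ee_rot: [-180.0, 0.0, -9.3]
contact_force: [0.5, -0.0, 1.0]
finger_gap: 0.85
gripper_force: 0.0
```

{"api": "drive_tool", "payload": {
  "steps": [
    [0.65,[0,0,0],0],
    [0.6,[0,0,0],0],
    [0.5,[0,0,0],0],
    [0,[0,0,0],0],
    [0,[0,0,0],0],
    [0,[0,0,0],0]
  ]
}}

```text
clock: 14.78
tool_pos: [0.6151, 0.1432, 0.1116]
ee_rot: [-179.9, -0.2, -9.3]
contact_force: [-0.0, 0.2, 6.2]
finger_gap: 0.503
gripper_force: 60.9
```

{"api": "drive_tool", "payload": {
  "steps": [
    [0,[-0.03,0,-0.04],0],
    [0,[-0.06,0,-0.08],0],
    [0,[-0.09,0,-0.12],0],
    [0,[-0.12,0,-0.16],0],
    [0,[-0.14,0,-0.2],0],
    [0,[-0.17,0,-0.245],0],
    [0,[-0.2,0,-0.285],0],
    [0,[-0.23,0,-0.328],0]
  ]
}}

```text
clock: 15.45
tool_pos: [0.6077, 0.1434, 0.1213]
ee_rot: [-179.9, -0.2, -9.3]
contact_force: [6.6, 0.7, -7.6]
finger_gap: 0.506
gripper_force: 64.6
```

{"api": "drive_tool", "payload": {
  "steps": [
    [0,[-0.03,0,-0.04],0],
    [0,[-0.06,0,-0.08],0],
    [0,[-0.09,0,-0.12],0],
    [0,[-0.12,0,-0.16],0],
    [0,[-0.14,0,-0.2],0],
    [0,[-0.17,0,-0.245],0],
    [0,[-0.2,0,-0.285],0],
    [0,[-0.2,0,-0.285],0]
  ]
}}

```text
clock: 16.12
tool_pos: [0.5982, 0.1455, 0.1342]
ee_rot: [-179.9, -0.1, -9.3]
contact_force: [2.0, 1.1, 1.8]
finger_gap: 0.498
gripper_force: 65.5
```

{"api": "drive_tool", "payload": {
  "steps": [
    [0,[-0.03,0,-0.04],0],
    [0,[-0.06,0,-0.08],0],
    [0,[-0.09,0,-0.12],0],
    [0,[-0.12,0,-0.16],0],
    [0,[-0.14,0,-0.2],0],
    [0,[-0.17,0,-0.245],0],
    [0,[-0.2,0,-0.285],0],
    [0,[-0.23,0,-0.328],0]
  ]
}}

```text
clock: 16.78
tool_pos: [0.5904, 0.1457, 0.1446]
ee_rot: [-180.0, -0.2, -9.3]
contact_force: [9.3, 0.6, -11.7]
finger_gap: 0.501
gripper_force: 64.4
```

{"api": "drive_tool", "payload": {
  "steps": [
    [0,[-0.03,0,-0.04],0],
    [0,[-0.06,0,-0.08],0],
    [0,[-0.09,0,-0.12],0],
    [0,[-0.12,0,-0.16],0],
    [0,[-0.14,0,-0.2],0],
    [0,[-0.17,0,-0.245],0],
    [0,[-0.2,0,-0.285],0],
    [0,[-0.23,0,-0.328],0]
  ]
}}

```text
clock: 17.45
tool_pos: [0.5789, 0.1484, 0.1602]
ee_rot: [180.0, 0.0, -9.3]
contact_force: [3.7, -1.6, 0.6]
finger_gap: 0.495
gripper_force: 65.5
```

{"api": "drive_tool", "payload": {
  "steps": [
    [0,[-0.07,0,-0.1],0],
    [0,[-0.14,0,-0.2],0],
    [0,[-0.21,0,-0.3],0],
    [0,[-0.29,0,-0.41],0],
    [0,[-0.36,0,-0.51],0],
    [0,[-0.43,0,-0.61],0],
    [0,[-0.5,0,-0.71],0],
    [0,[-0.57,0,-0.82],0]
  ]
}}

```text
clock: 18.12
tool_pos: [0.5554, 0.1522, 0.1933]
ee_rot: [180.0, 0.1, -9.3]
contact_force: [-0.1, 0.1, -1.4]
finger_gap: 0.5
gripper_force: 65.5
```

{"api": "drive_tool", "payload": {
  "steps": [
    [0,[-0.2,0,-0.3],0],
    [0,[-0.4,0,-0.7],0],
    [0,[-0.6,0,-1.4],0],
    [0,[-0.8,0,-2],0],
    [0,[-0.8,0,-2],0],
    [0,[-0.8,0,-2],0]
  ]
}}

```text
clock: 18.62
tool_pos: [0.5251, 0.1584, 0.2757]
ee_rot: [-179.9, -0.2, -9.2]
contact_force: [-0.0, -0.1, -1.5]
finger_gap: 0.503
gripper_force: 65.6
```

```bash
python3 - <<'E'
from h import *
import cv2
s=r.get_state();p=np.array(s["tool_pos"]);print(p,s["contact_force"])
T=[]
for c in("scene","top"):
  im=np.ascontiguousarray(r.get_image(c)[:,:,::-1]);cv2.imwrite(f"pics/d_{c}.png",im)
  print(c,[(n,round(d["score"],2),np.round(d["uv"],1).tolist()) for n in("slider","slider_notch","rest_a_ledge","rest_a") for d in r.tip_of(c,n)])
  for d in r.cut_out(c,"slider"):print(d["score"],d["extent"])
  # expected foot with 35deg lean
  a=np.radians(-9.3);u=np.array([-.574*np.cos(a),-.574*np.sin(a),.819]);g=p+[0,0,.041]
  print("grip",proj(c,g),"foot35",proj(c,g-.125*u),"notch",proj(c,g-.1*u),"end",proj(c,g+.025*u))
E
```

```text
[0.52510159 0.1584248  0.27568236] [-0.01019407 -0.1029828  -1.54568528]
scene [('slider', 0.87, [398.6, 211.9]), ('slider_notch', 0.77, [396.2, 202.8]), ('slider_notch', 0.72, [229.4, 323.3]), ('rest_a_ledge', 0.92, [267.8, 296.0]), ('rest_a_ledge', 0.81, [181.0, 246.5]), ('rest_a_ledge', 0.58, [396.8, 201.9]), ('rest_a', 0.9, [139.7, 290.2]), ('rest_a', 0.67, [270.7, 293.4]), ('rest_a', 0.6, [185.9, 251.0])]
0.59 [312.0, 229.7, 13.2, 32.3]
0.55 [386.7, 166.0, 18.3, 47.9]
grip [[390.97296562 171.9228494 ]] foot35 [[395.31677193 210.48723076]] notch [[394.47068919 202.97569477]] end [[390.06903912 163.89777552]]
top [('slider', 0.79, [331.2, 216.8]), ('slider', 0.58, [224.2, 210.2]), ('slider_notch', 0.95, [222.2, 216.4]), ('rest_a_ledge', 0.87, [537.2, 284.0]), ('rest_a_ledge', 0.76, [396.6, 214.9]), ('rest_a_ledge', 0.64, [474.6, 324.5]), ('rest_a_ledge', 0.33, [330.0, 231.4]), ('rest_a', 0.86, [520.8, 295.5]), ('rest_a', 0.72, [461.9, 329.8]), ('rest_a', 0.71, [390.4, 230.9]), ('rest_a', 0.62, [329.2, 231.4])]
0.86 [318.3, 211.6, 23.3, 24.2]
0.62 [212.1, 209.3, 25.4, 27.2]
0.6 [434.8, 202.1, 26.8, 27.8]
grip [[211.13215039 240.94663442]] foot35 [[223.61429965 216.71692082]] notch [[221.28103979 221.24612624]] end [[208.36918951 246.30995361]]
```

```bash
cat > f.py <<'E'
from h import *
import cv2
from scipy.optimize import minimize
p=np.array(r.get_state()["tool_pos"])
F=tri({"scene":(398.6,211.9),"top":(224.2,210.2)});M=tri({"scene":(396.2,202.8),"top":(222.2,216.4)})
print("foot",F,"notch",M,"grip",p+[0,0,.041],"axis",(p+[0,0,.041]-F),np.linalg.norm(p+[0,0,.041]-F))
box=lambda a,b:np.array([[x,y,z] for x in(a[0],b[0]) for y in(a[1],b[1]) for z in(a[2],b[2])])
foot=box((-.065,-.05,0),(.065,.05,.062))
def obl(n0,n1,y,w0,w1):return np.array([LEDGE+n*N+w*W+[0,s*y,0] for n in(n0,n1) for s in(-1,1) for w in(w0,w1)])
parts=[foot,obl(-.012,-.006,.042,-.006,.077),obl(-.012,.034,.042,-.006,0),obl(.028,.034,.042,0,.010)]
K=4
def mask(c,q):
    m=np.zeros((480*K,640*K),np.uint8)
    for P in parts:
        h=cv2.convexHull(((proj(c,world(q,P))+.5)*K).astype(np.float32));cv2.fillConvexPoly(m,h.astype(np.int32),1)
    return m
def cost(q,R):
    t=0
    for c,g in R.items():
        m=mask(c,q);t+=1-(m&g).sum()/(m|g).sum()
    return t
best={}
for c in("scene","top"):
    r.get_image(c);L=r.cut_out(c,"rest_a");best[c]=L
    print(c,[(round(d["score"],2),d["extent"]) for d in L])
ctr={"a":{"scene":(268,288),"top":(396,230)},"b":{"scene":(320,272),"top":(330,230)}}
for k,q0 in(("a",[.580,-.295,-.18]),("b",[.5888,-.1128,-.2257])):
    R={}
    for c in best:
        d=[d for d in best[c] if np.hypot(d["extent"][0]+d["extent"][2]/2-ctr[k][c][0],d["extent"][1]+d["extent"][3]/2-ctr[k][c][1])<18]
        if d:R[c]=cv2.resize(d[0]["region"].astype(np.uint8),None,fx=K,fy=K,interpolation=cv2.INTER_NEAREST)
    for s0 in(1,-1):
        o=minimize(cost,q0,args=(R,),method="Nelder-Mead",options=dict(initial_simplex=np.array(q0)+s0*np.array([[0,0,0],[.015,0,0],[0,.015,0],[0,0,.12]]),maxfev=150))
        print(k,list(R),o.x[:2].round(4),np.degrees(o.x[2]).round(2),o.fun,"L",world(o.x,LEDGE).round(4))
E
python3 f.py
```

```text
foot [0.61074873 0.14467551 0.22593647] notch [0.59156416 0.14514702 0.24939935] grip [0.5249045  0.15725287 0.31405939] axis [-0.08584423  0.01257736  0.08812292] 0.12366515339046859
scene [(0.7, [250.3, 265.2, 26.4, 31.1]), (0.68, [162.5, 221.3, 39.5, 44.2]), (0.66, [297.8, 255.1, 14.9, 10.1]), (0.62, [115.1, 262.1, 42.7, 49.6])]
top [(0.97, [500.8, 269.5, 63.0, 53.0]), (0.77, [307.3, 200.8, 44.9, 55.3]), (0.6, [436.5, 301.4, 58.4, 55.5]), (0.59, [372.8, 199.6, 45.3, 54.9]), (0.57, [102.9, 233.9, 41.5, 48.3]), (0.53, [314.1, 150.0, 25.5, 25.5])]
a ['scene', 'top'] [ 0.576  -0.2967] -15.16 0.6454578607409187 L [[ 0.605  -0.3046  0.08  ]]
a ['scene', 'top'] [ 0.5761 -0.2971] -14.86 0.6452460443091546 L [[ 0.6051 -0.3048  0.08  ]]
b ['top'] [ 0.5886 -0.1144] -14.63 0.2563208942955778 L [[ 0.6176 -0.122   0.08  ]]
b ['top'] [ 0.5882 -0.1144] -14.61 0.2560110366574695 L [[ 0.6172 -0.1219  0.08  ]]
```

```bash
python3 - <<'E'
from h import *
import cv2
im=cv2.imread("pics/d_top.png").astype(int)
g=im[:,:,1]-np.maximum(im[:,:,0],im[:,:,2])
def ray(c,uv,z):
    i=r.camera_info(c);T=np.array(i["pose"]);f=240/np.tan(np.radians(i["fov_y"]/2))
    d=T[:3,:3]@[(uv[0]-i["cx"])/f,(uv[1]-i["cy"])/f,1];return T[:3,3]+d*(z-T[2,3])/d[2]
for n,(x0,x1) in {"a":(365,420),"b":(300,358)}.items():
    m=np.zeros(g.shape,np.uint8);m[235:265,x0:x1]=g[235:265,x0:x1]>20
    pts=np.argwhere(m)[:,::-1].astype(np.float32);R=cv2.minAreaRect(pts);B=cv2.boxPoints(R);print(n,len(pts),R)
    vx,vy,cx,cy=cv2.fitLine(pts,cv2.DIST_L2,0,.01,.01).ravel();t=(pts-[cx,cy])@[vx,vy]
    for z in(.0,.062):
        e=[ray("top",(cx+vx*k,cy+vy*k),z) for k in(t.min()-.4,t.max()+.4)]
        d=e[1]-e[0];print(z,np.round(e,4).tolist(),"len",np.linalg.norm(d).round(4),"yaw",np.degrees(np.arctan2(d[1],d[0])).round(2)+90)
# text dump of rest_a in scene
s=cv2.cvtColor(cv2.imread("pics/d_scene.png"),cv2.COLOR_BGR2GRAY)
for y in range(262,322):print(y,"".join(chr(65+min(25,int(v)//10)) for v in s[y,242:296]))
E
```

```text
a 174 ((391.4542541503906, 247.7196502685547), (38.057861328125, 4.486993789672852), 11.768289566040039)
0.0 [[0.5412, -0.2374, 0.0], [0.5158, -0.3442, 0.0]] len 0.1097 yaw -13.420000000000002
0.062 [[0.5349, -0.2311, 0.062], [0.5104, -0.3336, 0.062]] len 0.1054 yaw -13.420000000000002
b 170 ((324.5, 245.50001525878906), (37.21378707885742, 4.548691272735596), 12.33908748626709)
0.0 [[0.5533, -0.0496, 0.0], [0.527, -0.1537, 0.0]] len 0.1074 yaw -14.189999999999998
0.062 [[0.5465, -0.0507, 0.062], [0.5212, -0.1507, 0.062]] len 0.1032 yaw -14.189999999999998
262 RRRRRRRRRRRRRRRRRRRRRRRRRRRRRRRRRRRRRRRRRRRRRRRRRRRRRR
263 RRRRRRRRRRRRRRRRRRRRRRRRRRRRRRRRRRRRRRRRRRRRRRRRRRRRRR
264 RRRRRRRRRRRRRRRRRQRRRRRRRRRRRRRRRRRRRRRRRRRRRRRRRRRRRR
265 RRRRRRRRRRRRRRRRRRRRRRRRRRRRRRRRRRRRRRRRRRRRRRRRRRRRRR
266 RRRRRRRRRRRRRRRRRRRRRRRRRRRRRRRRNOMOORRRRRRRRRRRRRRRRR
267 RRRRRRRRRRRRQRRRRRRRRRRRRRRPOOMOMPPPLRRRRRRRRRRRRRRRRR
268 RRRRRRRRRRRRRRRRRRRRRRPOOMONPPPNNMKLJQRRRRRRRRRRRRRRRR
269 RRRRRRRRRRRRRRRRRPOOOONOPPOMNKLKKKJJJORRRRRRRRRRRRRRRQ
270 RRRRRRRRRRRRPNOOONNPPONNKLKKKJJJJKKKJMRRRRRRRRRRRRRRQO
271 RR
[... 2302 characters left out ...]
ONONOOOOOOIGHHHHHHHHHHHHHHHHHGHGGJJKLLLLLLLLOONNONO
311 NNNOOOOONOOOOKGHHHHHHHHHHHHHHGGHIILLLLLLLLLLLLLOOONNOO
312 ONONNNONOOOOOKGHHHHHHHHHHGIJJKLLLLLLLMLLLLLLLLLLONNOOO
313 NNNNONOONONOOOGGHHHGGGHJILLLLLLLLLLLLLLLLLLLLLLNOONONO
314 OOONNNNOOONOOOHGGHJJKLLLLMLLLLLLLLLLLLLLLLLLLLLOOOONNO
315 ONONOOONNOOOOOOJLLLLLLLLLLLLLLLLLLLLLLLLLLLLLLLLOOONNO
316 NONNNONOOONOOOOLLLLLLLLLLLLLLLLLLLLLLLLLLLLLLLLNOONOON
317 OONOOONOOONNOOOOLLLLLLLLLLLLLLLLLLLLLLLLLKNNNNNOOOONON
318 ONNOONNNNONONOOOLLLLLLLLLLLLLLLLLLLLLLONNNOOOOONONOONO
319 NNNNOONOOOONOOOONLLLLLLLLLLLLLLLLNNNNNOOOOOONNOOOOOOON
320 ONONNNNNNONONNOOOLLLLLLLLLLLNNNNNOOOOOOONONNOOONNONNNN
321 NONONOOONONONONOONNOLLLLONNNOOOOOOONNNOOOONONNOONNNONN
```

```bash
python3 - <<'E'
from h import *
S="scene";T="top"
pt=LEDGE+.077*W-.006*N
obs=[(S,(.065,-.05,0),(256.5,314.7),1),(S,(.065,.05,0),(286.5,308),1),(S,(.065,-.05,.062),(256,302.7),1),(S,(.065,.05,.062),(285.5,297.8),1),
(T,(-.065,.05,0),(372.1,249.5),1),(T,(-.065,-.05,0),(406.6,255.5),1),
(T,(-.06,.05,.062),tuple(proj(T,[.5349,-.2311,.062])[0]),1),(T,(-.06,-.05,.062),tuple(proj(T,[.5104,-.3336,.062])[0]),1),
(S,pt,(263,268.7),1)]
a=fit(obs,[.58,-.295,-.2])
print("plate top ends",proj(S,world(a,np.array([pt+[0,-.045,0],pt+[0,.045,0]]))).round(1).tolist(),"ledge",world(a,LEDGE),proj(S,world(a,LEDGE)),proj(T,world(a,LEDGE)))
np.save("rest.npy",a)
E
```

```text
[ 0.5763 -0.2954] -11.45
[[0.1, 1.2], [0.7, 0.2], [-1.2, 4.9], [0.9, 1.9], [-0.8, 0.9], [-0.4, 0.9], [1.3, 2.7], [-0.4, 1.0], [0.4, 1.5]]
plate top ends [[248.7, 273.7], [277.9, 266.7]] ledge [[ 0.60570918 -0.30131889  0.08      ]] [[267.75230664 291.16698708]] [[397.98924983 216.30311586]]
```

{"api": "drive_tool", "payload": {
  "steps": [
    [0,[0,0,-0.8],0],
    [0,[0,0,-1.6],0],
    [0,[0,0,-1.6],0],
    [0,[0,0,-1.6],0]
  ]
}}

```text
clock: 19.75
tool_pos: [0.5259, 0.1583, 0.3395]
ee_rot: [-179.8, -0.2, -9.3]
contact_force: [0.7, 0.7, -1.0]
finger_gap: 0.503
gripper_force: 65.6
```

```bash
python3 -c "
from h import *
go([.5445,-.2883,.34],-12)"
```

```text
shift [ 2.255 10.944 -0.033] turn 0.457
```

{"api": "drive_tool", "payload": {
  "steps": [
    [0,[0.1,0.4,0],0.1],
    [0,[0.2,1.0,0],0.1],
    [0,[0.35,1.7,0],0.2],
    [0,[0.5,2.4,0],0.2],
    [0,[0.65,3.1,0],0.3],
    [0,[0.8,3.8,0],0.3],
    [0,[0.95,4.5,0],0.4],
    [0,[1.1,5.2,0],0.45]
  ]
}}

```text
clock: 20.42
tool_pos: [0.534, -0.0567, 0.3358]
ee_rot: [180.0, 0.1, -12.0]
contact_force: [0.5, 0.3, -2.4]
finger_gap: 0.5
gripper_force: 65.5
```

{"api": "drive_tool", "payload": {
  "steps": [
    [0,[0.15,0.7,0],0],
    [0,[0.3,1.4,0],0],
    [0,[0.45,2.1,0],0],
    [0,[0.6,2.8,0],0],
    [0,[0.75,3.5,0],0],
    [0,[0.9,4.2,0],0],
    [0,[0.95,4.7,0],0],
    [0,[0.95,4.7,0],0]
  ]
}}

```text
clock: 21.08
tool_pos: [0.5304, -0.2545, 0.3345]
ee_rot: [179.7, 0.3, -12.6]
contact_force: [-0.2, -0.7, -1.9]
finger_gap: 0.497
gripper_force: 65.5
```

```bash
python3 -c "
from h import *
go([.5445,-.2883,.207],-12)"
```

```text
shift [0.542 0.735 3.188] turn -0.1
```

{"api": "drive_tool", "payload": {
  "steps": [
    [0,[0.3,0.4,0],-0.05],
    [0,[0.54,0.73,0],-0.1],
    [0,[0.54,0.73,0.6],-0.1],
    [0,[0.54,0.73,1.2],-0.1],
    [0,[0.54,0.73,1.8],-0.1],
    [0,[0.54,0.73,2.4],-0.1],
    [0,[0.54,0.73,2.4],-0.1],
    [0,[0.54,0.73,2.4],-0.1]
  ]
}}

```text
clock: 21.75
tool_pos: [0.5465, -0.2791, 0.2391]
ee_rot: [-179.9, 0.3, -11.4]
contact_force: [0.1, -0.9, -0.9]
finger_gap: 0.501
gripper_force: 65.4
```

```bash
cat > look.py <<'E'
from h import *
import cv2
s=r.get_state();p=np.array(s["tool_pos"]);print(p,s["ee_rot"])
ims={}
for c in("scene","top"):
  im=r.get_image(c);ims[c]=im
  for n in("slider","slider_notch"):print(c,n,[(round(d["score"],2),np.round(d["uv"],1).tolist()) for d in r.tip_of(c,n)])
  print([(round(d["score"],2),np.round(d["extent"],1).tolist()) for d in r.cut_out(c,"slider")])
  a=np.radians(s["ee_rot"][2]);g=p+[0,0,.051]
  for t in(25,35,40):
    t=np.radians(t);u=np.array([-np.sin(t)*np.cos(a),-np.sin(t)*np.sin(a),np.cos(t)]);print("foot",proj(c,g-.1357*u).round(1),"notch",proj(c,g-.1107*u).round(1))
im=ims["scene"].astype(int);x0,y0=242,222
v=im.max(2);o=im[:,:,0]-im[:,:,2]>60
for y in range(y0,302):print(y,"".join("o" if o[y,x] else chr(65+min(25,v[y,x]//10)) for x in range(x0,x0+56)))
E
python3 look.py
```

```text
[ 0.54648778 -0.27914598  0.23914977] [-179.93055211    0.30442093  -11.35360231]
scene slider [(0.76, [271.5, 276.5])]
scene slider_notch [(0.63, [271.3, 271.4]), (0.17, [269.1, 276.6])]
[(0.65, [255.4, 227.5, 22.8, 56.9]), (0.62, [311.9, 232.4, 14.0, 27.3])]
foot [[268.5 275.5]] notch [[267.2 268.7]]
foot [[269.8 279.5]] notch [[268.2 271.9]]
foot [[270.4 281.1]] notch [[268.7 273.2]]
top slider [(0.48, [399.6, 199.8])]
top slider_notch [(0.56, [398.7, 207.5])]
[(0.86, [316.3, 210.4, 25.1, 25.3]), (0.65, [390.9, 197.7, 11.0, 36.6]), (0.3, [314.9, 147.2, 23.9, 26.8])]
foot [[398.7 212.3]] notch [[399.3 215. ]]
foot [[400.6 203.7]] notch [[400.9 207.8]]
foot [[401.6 199.6]] notch [[401.7 204.4]]
222 IICBCCBBBBCBBBBBBBBBBBBBBBBBAIRSIABCDBBBANNMMMMMMMNMMSRR
223 JFCCBBBCBBBCBBBBBBCBBBBBBBBAERRSBABBBBBAERPMMMMMMMNMMSRR
224 FBBBBBBBBBBBBBBBBCBBBABBBBBABMSSBCCBBBBAIRQMMMMMMMMMMSRR
225 BAAABBBCBBBBBBBBBBBBBBBBBBBCAENIBCCBCBAAKQQPMMMMMMMMMNSR
226 BUPEAABBBBBCCBCBBBBBBBCBBBBCBBFBBCCCBBACNQQQNMMMMMMNMMSR
227 AUSSIEBBBBBCBBBBCABBBBABBBBBBCCCDCBBBBALQQQQONMMMMMNNMSR
228 AUSSSJBABBBBCBBBAAAAAAEFB
[... 3784 characters left out ...]
KKKKKKKKKKKJKKHMMLLLLLLLLLLLL
291 RRRRRRRRSLLKKJKKKJJJLLMNKKKKKKKKKKKKKKKJKIKMLLLLLLLLLLLL
292 RRRRRRRRSKKKKHJLLLNNNNNLKKKKKKKKKKKKKKKKKJJLLLLLLLLLLLLL
293 RRRRRRRRSNJKKJONNNNNNNOKKKKKKKKKKKKKKKKKKJJMLLLLLLLMLLLL
294 RRRRRRRRSRILKJONNNKKKKLKKKKKKKKKKKKKKKKKKKHMLLLMLLLLLLLL
295 RRRRRRRRRSJKKKKNNKKKKKLKKKKKKKKKKKKKKKKKKKHMMLLLLLLMMLLL
296 RRRRRRRRSRKKKKJNNKKKKKKKKKKKKKKKKKKKKKKKKKIJMLLLLLLLLLLL
297 RRRRRRRQOOKKKLKKLKKKKKKKJKKJKKKKKKKKKKKJJJIJMMMLLLLLLLLL
298 RRRRRSQONOMJMMMJJJKKKKKJJKKKKKKKKKKJJJIIIIIIMLLLLLLLLLLL
299 RRRRQOONOOOJLKKJJJKJKKKKKKKKKKJJJJIIIIIIIIIIMLLMLMMLMLLL
300 RRQPONOOOOOJKKKKKKKKKKKKKJJJIJIIIIIIIIIIIIIILMMMLMMLMMLL
301 SQONNOOOOOOKKKKKKKKKKJJJIIIIIIIIIIIIIIIIIIHHJMLLLLLLLLLL
```

```bash
cat > sl.py <<'E'
from h import *
def sfit(obs,p,yaw,p0=(.03,.13,.61)):
    a=np.radians(yaw);ex=np.array([np.cos(a),np.sin(a),0]);ey=np.array([-np.sin(a),np.cos(a),0]);k=np.array([0,0,1])
    def pts(q):
        zo,l,t=q[:3];u=-np.sin(t)*ex+np.cos(t)*k;v=np.cos(t)*ex+np.sin(t)*k;f=p+k*(.019+zo)-l*u
        return f,lambda L:f+L[0]*v+L[1]*ey+L[2]*u
    def fun(q):
        _,g=pts(q);return np.concatenate([w*(proj(c,g(L))[0]-uv) for c,L,uv,w in obs]+[[(q[1]-.13)/.006,(q[0]-.03)/.01]])
    s=least_squares(fun,p0,loss="soft_l1");print("zo,l,tilt",s.x[:2].round(4),np.degrees(s.x[2]).round(1),"foot",pts(s.x)[0].round(4));print(s.fun.round(1).tolist())
    J=np.linalg.inv(s.jac.T@s.jac);print("sd",np.sqrt(np.diag(J)))
if __name__=="__main__":
    S="scene";p=np.array([.5465,-.2791,.2391])
    obs=[(S,(.006,-.03,0),(260.5,282),1),(S,(.006,.03,0),(280,277.7),1),(S,(.006,-.03,.085),(253.8,254.8),1),(S,(.006,.03,.085),(274.5,250.5),1),(S,(.008,-.022,.15),(254.8,233),1)]
    sfit(obs,p,-11.4)
    sfit(obs+[("top",(0,0,0),(399.6,199.8),.5),("top",(0,0,.025),(398.7,207.5),.5)],p,-11.4)
E
python3 sl.py
```

```text
zo,l,tilt [0.0307 0.1298] 38.5 foot [ 0.6258 -0.2951  0.1872]
[-0.6, 0.3, 0.2, -0.3, 0.1, 0.3, 0.2, -0.2, -2.8, 0.2, -0.0, 0.1]
sd [0.00730393 0.00422423 0.05609798]
zo,l,tilt [0.0299 0.1294] 38.7 foot [ 0.6259 -0.2951  0.1871]
[-0.6, 0.3, 0.3, -0.3, 0.1, 0.4, 0.2, -0.2, -2.8, 0.2, 0.8, 1.0, 1.4, -0.4, -0.1, -0.0]
sd [0.00677041 0.00412494 0.04274626]
```

```bash
python3 -c "
from h import *
print(r.get_state()['tool_pos']);go([.544,-.289,.165],-12)"
```

```text
[ 0.54861325 -0.28011753  0.24239765]
shift [-0.073  0.24   1.935] turn 0.103
```

{"api": "drive_tool", "payload": {
  "steps": [
    [0,[-0.07,0.24,0.3],0.1],
    [0,[-0.07,0.24,0.7],0.1],
    [0,[-0.07,0.24,1.1],0.1],
    [0,[-0.07,0.24,1.5],0.1],
    [0,[-0.07,0.24,1.8],0.1],
    [0,[-0.07,0.24,1.93],0.1],
    [0,[-0.07,0.24,1.93],0.1],
    [0,[-0.07,0.24,1.93],0.1]
  ]
}}

```text
clock: 22.82
tool_pos: [0.5437, -0.289, 0.1647]
ee_rot: [180.0, -0.0, -12.0]
contact_force: [0.3, 1.3, -0.2]
finger_gap: 0.5
gripper_force: 65.5
```

{"api": "drive_tool", "payload": {
  "steps": [
    [0,[0,0,0],0],
    [0,[0,0,0],0],
    [0,[0,0,0],0]
  ]
}}

```text
clock: 23.07
tool_pos: [0.5441, -0.289, 0.1652]
ee_rot: [180.0, -0.1, -12.0]
contact_force: [-0.3, -0.1, -2.6]
finger_gap: 0.501
gripper_force: 65.5
```

```bash
sed -i 's/x0,y0=242,222/x0,y0=240,238/;s/302)/306)/' look.py; python3 look.py
```

```text
[ 0.5440623  -0.28902994  0.16516453] [ 1.79971743e+02 -1.06756597e-01 -1.19794948e+01]
scene slider [(0.71, [270.2, 290.5]), (0.62, [267.4, 227.8])]
scene slider_notch [(0.66, [267.3, 282.6])]
[(0.96, [255.9, 247.1, 18.3, 48.6]), (0.66, [314.2, 228.9, 14.2, 29.2])]
foot [[266.8 287.7]] notch [[265.5 281.3]]
foot [[267.9 291.8]] notch [[266.4 284.6]]
foot [[268.4 293.4]] notch [[266.8 285.9]]
top slider [(0.66, [334.7, 216.7]), (0.45, [403.2, 205.7])]
top slider_notch [(0.41, [399.5, 214.3])]
[(0.67, [318.0, 213.0, 28.8, 22.1]), (0.58, [391.6, 208.5, 11.9, 11.3]), (0.44, [441.4, 268.8, 17.9, 19.4])]
foot [[398.6 217.6]] notch [[399.2 220.2]]
foot [[400.5 209.4]] notch [[400.8 213.4]]
foot [[401.5 205.5]] notch [[401.6 210.2]]
238 JIICBBBBBCBBBCCBBBBCBBBBBBBBBGNOGABCDBBACNNNMMMMMMMMMMSR
239 JIECCCABBBBBCBBCBBBBBBBBBBBBAIPPEBCBBBBAKNNNMMMMMMMMMMSR
240 FEBAABBBBBCBBBCBBBBBBCBBCBBCBDIHCCDBBBBAONMNMMMMMMMMMMSR
241 DCLJAAABBBBBBBBBBCCBBBCBCBBCCBCBCCDBBBACOMMMMMMMMMMMMMSR
242 CBMSSOFABBBBCBBBBBBBBBBABBBBBCCCCCCBBBAKNMMMMMNNMMMMMLSR
243 FBLTTSTCABBBBBBBBAAAAAAFABBBBBCCCCBBBADNNMMMMMNMMMMMMRR
[... 3083 characters left out ...]
KKKKKKKKKKKKKKKKKIMLMMMLLLLLL
295 RRRRRRRRRRRSJLKKKKKJKJKKKKKKKKKKKJKKKKKKKKKKHMLLLLLLLMLL
296 RRRRRRRRRRSRKKKKKKKLLMNKKKKKKKJKKKJKKKKKKKKKIJMMLLLLLMLL
297 RRRRRRRRRQOOKILLLNNMMLLKKKKKKKKKKKKKKKKKKJJJIJMLLLLLLLLL
298 RRRRRRRSQONOMHLMMLKKKKKKKJKKKKKKKKKKJJJJIIIIIIMLLLLMLLLL
299 RRRRRRQOONOOOHJKKKKKKKKKKKKKKKKKJJJIIIIIIIIIIIMMLLLMMLML
300 RRRRQPONNOOOOJJKKKKKKKKKKKKJJJIJIIIIIIIIIIIIIILMMMLMMMMM
301 RRRQONNNOOOOOLIKKKKKKKKJKIIIIIIIIIIIIIIIIIIIHHJMLLLLLLLL
302 RQOONNOOOOOOOKHKKKKJJJJIIIIIIIIIIIIIIIIIHHHHHHJMMLLMMLLL
303 QONOOOOOOOOOOMHJIJIIIIIIIIIIIIIIIIIIHHHHHHHHHGJMMLLLLLLL
304 ONOOOONNOOOOOOHIIIIIIIIIIIIIIIIHHHHHHHHHHHHHHHJMLLLLLLLL
305 OOOOOOOOOOOOOPIILIIIIIIIIIHHHHHHHHHHHHHHHHHHHHIMLMLLLLLL
```

```bash
python3 - <<'E'
from sl import *
S="scene";p=np.array([.5441,-.289,.1652])
obs=[(S,(.006,-.03,0),(258.5,294.5),1),(S,(.006,.03,0),(277.3,290.2),1),(S,(.006,-.03,.085),(252.3,268.7),1),(S,(.006,.03,.085),(272.6,264),1),(S,(.008,-.022,.15),(253.5,246.5),1)]
sfit(obs,p,-12)
a=np.load("rest.npy")
for yaw in(-11.45,-13.4):
    q=[a[0],a[1],np.radians(yaw)];c,s=np.cos(q[2]),np.sin(q[2])
    L=world(q,LEDGE)[0]
    for f in([.6225,-.3049,.112],):
        d=np.array(f)-L;l=np.array([c*d[0]+s*d[1],-s*d[0]+c*d[1],d[2]]);print(yaw,"n",l@N,"y",l[1],"w",l@W)
E
```

```text
zo,l,tilt [0.0314 0.1288] 40.7 foot [ 0.6262 -0.3065  0.1179]
[-0.1, 0.1, 0.8, -0.2, 0.4, -0.3, 0.1, -0.2, -2.6, 0.7, -0.2, 0.1]
sd [0.00769981 0.00426711 0.0663036 ]
-11.45 n 0.029089802472605245 y -0.00017402724440778936 w 0.02173012533563795
-13.4 n 0.029070420461968824 y 0.0014310603721926305 w 0.02173917455252449
```

{"api": "drive_tool", "payload": {
  "steps": [
    [0,[-0.05,0,0.1],0],
    [0,[-0.05,0,0.2],0],
    [0,[-0.05,0,0.3],0],
    [0,[-0.05,0,0.4],0],
    [0,[-0.05,0,0.4],0],
    [0,[-0.05,0,0.4],0]
  ]
}}

```text
clock: 23.97
tool_pos: [0.5442, -0.289, 0.149]
ee_rot: [180.0, -0.4, -12.0]
contact_force: [6.6, -1.3, -0.8]
finger_gap: 0.498
gripper_force: 65.5
```

{"api": "drive_tool", "payload": {
  "steps": [
    [0,[0,0,0.05],0],
    [0,[0,0,0.1],0],
    [0,[0,0,0.1],0],
    [0,[0,0,0.1],0]
  ]
}}

```text
clock: 24.3
tool_pos: [0.5444, -0.2891, 0.1483]
ee_rot: [179.9, -0.5, -12.0]
contact_force: [0.4, 0.3, 12.3]
finger_gap: 0.502
gripper_force: 66.9
```

{"api": "drive_tool", "payload": {
  "steps": [
    [0,[0,0,0.05],0],
    [0,[0,0,0.1],0],
    [0,[0,0,0.1],0],
    [0,[0,0,0.1],0]
  ]
}}

```text
clock: 24.63
tool_pos: [0.5445, -0.289, 0.148]
ee_rot: [179.9, -0.6, -12.0]
contact_force: [-3.9, 1.8, 24.9]
finger_gap: 0.504
gripper_force: 68.5
```

{"api": "drive_tool", "payload": {
  "steps": [
    [0,[0,0,-0.1],0],
    [0,[0,0,-0.2],0],
    [0,[0,0,-0.2],0],
    [0,[0,0,-0.2],0]
  ]
}}

```text
clock: 24.97
tool_pos: [0.5434, -0.2888, 0.1497]
ee_rot: [180.0, -0.3, -12.0]
contact_force: [4.2, -0.6, 6.1]
finger_gap: 0.497
gripper_force: 66.3
```

```bash
python3 look.py | grep -v "^2[45]"
```

```text
[ 0.54342294 -0.28883143  0.14966911] [179.97607767  -0.27323163 -11.98394185]
scene slider [(0.64, [269.5, 295.5])]
scene slider_notch [(0.64, [266.2, 285.6]), (0.22, [272.7, 294.9])]
[(0.95, [311.9, 228.5, 16.5, 32.0]), (0.69, [257.1, 249.4, 18.6, 44.2])]
foot [[267.2 289.8]] notch [[265.9 283.5]]
foot [[268.3 293.9]] notch [[266.8 286.7]]
foot [[268.8 295.5]] notch [[267.2 288. ]]
top slider [(0.97, [331.7, 216.0]), (0.54, [402.3, 206.4])]
top slider_notch [(0.64, [398.7, 215.0])]
[(0.79, [319.3, 211.3, 23.6, 26.2]), (0.59, [387.9, 205.9, 13.1, 36.5])]
foot [[397.8 218.7]] notch [[398.3 221.3]]
foot [[399.6 210.6]] notch [[399.9 214.6]]
foot [[400.6 206.8]] notch [[400.7 211.5]]
238 RSMAABBBBCBBCBBBCBBBBBBBCBBBBBBALLDEFBBBBALNNMMMMMMMMSRR
239 STJECBBBCCBBCBBBBBBBBBBBBBBBBBAGPGBDGBBBACNNMMMMMMMMMSRR
260 RRRRRRRRSSIJFGFooooHFoEooooooLNMMMNNNMMMMNNMMMMNMMNNMSRR
261 RRRRRRRRRSRRLMIooFoooooooooooNMMMMNNNMMNNMMNMNMNMMNNMSRR
262 RRRRRRRRRRRRRSLoooooooooEoEooMNMMMMNMMNNMMMNNMMMMNNNMOSS
263 RRRRRRRRRRRRRSOooooFoFooooooooNMMMNMNMNNNMNMMMMMMNNNNNON
264 RRRRRRRRRRRRRSTooEoooooooooFEoLNMMNMMMN
[... 1818 characters left out ...]
FGHHKJKKKKKKKKKKKHMLLLMLLLLLL
295 RRRRRRRRRRRSIIKKKKKFFFFGHHJKKKKKKKKKKKJKKKKKHMLLMLLLLMML
296 RRRRRRRRRRSRKHKKKNNLJLNJKKKKKKKKKKKKKKKKKJKKIJMMLLLLLLLL
297 RRRRRRRRRQOOKHLLKNNMLLLKKKKKKKKKKKKKKKKKKJJJIJMLLLLLLLLL
298 RRRRRRRSQONOMHLMMLKKKKKKJKKKKJKKKKKKKJJJJIIIIIMMLLLLLLLL
299 RRRRRRQOONNOOHJKKKKKKKKKJKKKKKKKJJJIIIIIIIIIIIMLLLLMMLLL
300 RRRRQPONOOOOOIJKKKKKKKKKKKKJJJIIIIIIIIIIIIIIIILMLMLMMLML
301 RRSQONNNOOOOOKIKKKKKKKKJKJIIIIIIIIIIIIIIIIIIIHJMLLLLLLLL
302 RQOONNOOOOOOOKHKKKKJJIJIIIIIIIIIIIIIIIIIHHHHHHJMLLLLLLLL
303 QONOOOOOOOOOOMHJIIIIIIIIIIIIIIIIIIIHHHHHHHHHHGJMLLLMLLLL
304 ONONOOOOOOOOOOJLIIIIIIIIIIIIIIHHHHHHHHHHHHHHHHJMLLLLLLLL
305 ONOOOOOOOOOOOOILLIIIIIIIIIHHHHHHHHHHHHHHHHHHHHIMMLLLLLLL
```

{"api": "drive_tool", "payload": {
  "steps": [
    [0,[0,0,-0.5],0],
    [0,[0,0,-1.2],0],
    [0,[0,0,-1.9],0],
    [0,[0,0,-2.4],0],
    [0,[-0.6,0,-2.4],0],
    [0,[-1.3,0,-2.4],0],
    [0,[-2.0,0,-2.4],0],
    [0,[-2.0,0,-2.4],0]
  ]
}}

```text
clock: 26.03
tool_pos: [0.4539, -0.2704, 0.2408]
ee_rot: [-180.0, 0.9, -12.1]
contact_force: [-0.0, -0.2, -1.4]
finger_gap: 0.501
gripper_force: 65.5
```

{"api": "drive_tool", "payload": {
  "steps": [
    [0,[0,0,0.5],0],
    [0,[0,0,1.0],0],
    [0,[0,0,1.4],0],
    [0,[0,0,1.7],0],
    [0,[0,0,1.7],0],
    [0,[0,0,1.7],0]
  ]
}}

```text
clock: 26.53
tool_pos: [0.4608, -0.2711, 0.1739]
ee_rot: [-179.9, 0.4, -12.0]
contact_force: [-0.9, 0.1, -0.7]
finger_gap: 0.497
gripper_force: 65.5
```

{"api": "drive_tool", "payload": {
  "steps": [
    [0,[0.2,0,0],0],
    [0,[0.4,0,0],0],
    [0,[0.5,0,0],0],
    [0,[0.6,0,0],0],
    [0,[0.6,0,0],0],
    [0,[0.6,0,0],0]
  ]
}}

```text
clock: 27.03
tool_pos: [0.487, -0.2767, 0.1762]
ee_rot: [-180.0, -0.0, -12.0]
contact_force: [-0.6, -0.0, -1.2]
finger_gap: 0.503
gripper_force: 65.5
```

{"api": "drive_tool", "payload": {
  "steps": [
    [0,[0.05,0,0],0],
    [0,[0.1,0,0],0],
    [0,[0.15,0,0],0],
    [0,[0.2,0,0],0],
    [0,[0.2,0,0],0]
  ]
}}

```text
clock: 27.45
tool_pos: [0.4949, -0.2785, 0.1761]
ee_rot: [-180.0, -0.0, -12.0]
contact_force: [0.5, 0.4, -1.7]
finger_gap: 0.499
gripper_force: 65.5
```

{"api": "drive_tool", "payload": {
  "steps": [
    [0,[0.05,0,0],0],
    [0,[0.1,0,0],0],
    [0,[0.15,0,0],0],
    [0,[0.2,0,0],0],
    [0,[0.2,0,0],0]
  ]
}}

```text
clock: 27.87
tool_pos: [0.4985, -0.2794, 0.1762]
ee_rot: [-180.0, 0.5, -12.0]
contact_force: [-8.6, 3.0, 4.7]
finger_gap: 0.497
gripper_force: 66.4
```

{"api": "drive_tool", "payload": {
  "steps": [
    [0,[0.05,0,0],0],
    [0,[0.1,0,0],0],
    [0,[0.15,0,0],0],
    [0,[0.2,0,0],0],
    [0,[0.2,0,0],0]
  ]
}}

```text
clock: 28.28
tool_pos: [0.505, -0.2809, 0.1789]
ee_rot: [179.9, 0.6, -12.1]
contact_force: [-14.0, 4.9, 15.7]
finger_gap: 0.496
gripper_force: 67.7
```

{"api": "drive_tool", "payload": {
  "steps": [
    [0,[-0.25,0,0],0],
    [0,[-0.5,0,0],0],
    [0,[-0.6,0,0],0],
    [0,[-0.6,0,0.25],0],
    [0,[-0.6,0,0.5],0],
    [0,[-0.6,0,0.5],0],
    [0,[-0.6,0,0.5],0]
  ]
}}

```text
clock: 28.87
tool_pos: [0.485, -0.2775, 0.1613]
ee_rot: [179.8, 0.1, -12.0]
contact_force: [-13.3, 3.6, 23.0]
finger_gap: 0.506
gripper_force: 63.1
```

{"api": "drive_tool", "payload": {
  "steps": [
    [0,[0.1,0,0],0],
    [0,[0.2,0,0],0],
    [0,[0.3,0,0],0],
    [0,[0.4,0,0],0],
    [0,[0.5,0,0],0],
    [0,[0.5,0,0],0]
  ]
}}

```text
clock: 29.37
tool_pos: [0.4959, -0.28, 0.1632]
ee_rot: [179.8, 1.1, -12.2]
contact_force: [-32.1, 8.7, 42.1]
finger_gap: 0.502
gripper_force: 65.2
```

{"api": "drive_tool", "payload": {
  "steps": [
    [0,[-0.4,0,-0.2],0],
    [0,[-0.8,0,-0.3],0],
    [0,[-1.2,0,-0.3],0],
    [0,[-1.5,0,-0.3],0],
    [0,[-1.5,0,-0.3],0],
    [0,[-1.5,0,-0.3],0]
  ]
}}

```text
clock: 29.87
tool_pos: [0.4477, -0.2688, 0.1681]
ee_rot: [180.0, -0.0, -12.0]
contact_force: [0.5, 0.3, -1.7]
finger_gap: 0.502
gripper_force: 61.3
```

```bash
sed -i 's/x0,y0=240,238/x0,y0=236,222/;s/306)/286)/' look.py; python3 look.py
```

```text
[ 0.44768451 -0.2687665   0.1681114 ] [ 1.79977424e+02 -4.16975651e-02 -1.20112171e+01]
scene slider [(0.64, [259.6, 260.7])]
scene slider_notch [(0.74, [261.4, 253.2])]
[(0.63, [249.3, 217.0, 20.6, 47.8]), (0.6, [312.2, 226.9, 16.0, 33.8])]
foot [[260.2 260.5]] notch [[258.9 254.1]]
foot [[261.2 264.1]] notch [[259.7 256.9]]
foot [[261.6 265.5]] notch [[260. 258.]]
top slider [(0.92, [332.2, 214.5]), (0.62, [396.6, 244.8])]
top slider_notch [(0.71, [391.9, 250.0])]
[(0.6, [319.1, 213.2, 25.2, 21.8]), (0.47, [381.8, 239.5, 19.3, 42.7]), (0.26, [274.6, 278.4, 33.8, 30.3])]
foot [[392.8 253.6]] notch [[393.3 256.8]]
foot [[394.7 245.5]] notch [[394.9 250.1]]
foot [[395.7 241.8]] notch [[395.7 247. ]]
222 BBBBBBBBBBoooGoGooooooooAIFAAUSRQPPQQQPMMLLLLMPQMMMMMMMM
223 BBAAAABBBCooooooooooooEoEGHBARNOQQQPQQLLLLLLLLOQPMMMMMMM
224 AAAKPAABAEoooooooGGHooooEEHBAPQQRQQQQPLLLLLLLLLQQMMMMMMM
225 DJSSTKBBEHooEGoGoooooooooEHBASQoooQRQOLLLLLLLLJQQPMMMMMM
226 RRSSSPABEHFoooooooooooFooCHHooooooooRQLLLLLLLLMQQQMMMMMM
227 RRRRSTBAEHDooooooFoGoooooBGKooooooooORMLLLLLLNPQQQONMMMM
228 RRRRRTFADHEoFFGooooooo
[... 2811 characters left out ...]
JJJJKJJJJJJKJKKKIKNMNNNNMMMLL
275 RRRRRRRRRRRTFIKKKKKKKKKJJJJJJJJKJJJJJKKJJJKJHNNNMMMLLLLL
276 RRRRRRRRRRRSJFKKKKKKKKKKJJJJJJJJJJJJJKJKJJJJJNMNMLLLLLLL
277 RRRRRRRRRRRSOEKKKKKKKKKKJJJJJJJJKJJJJJJJJJJJHNMLLLLLLLLL
278 RRRRRRRRRRRSSILKKKKKKKKKJJJJJJJJJJJJJJJJJJJKHKMLLLLLLLLL
279 RRRRRRRRRRRRSHLKKKKKKKKKKJJJJJJJJJJJJJJJJJJKJIMLLLLLLLLL
280 RRRRRRRRRRRRSLKKKKKKKKKKKJJJJJJJJJJJJJJJJJJKKJMLLLLLLLLL
281 RRRRRRRRRRRRSKKKKKKKKKKKKJJJJJJJJJJJJJJJJJKJKILLLLLLLLLL
282 RRRRRRRRRRRRSNJKKKKKKKKKKJJJJJJJJJJJJJJJJKKJKJMLLLLLLLLL
283 RRRRRRRRRRRRRSILJLKKKKKKKJJJJJJJJJJJJJJKKKKJKKJLLLLLLLLL
284 RRRRRRRRRRRRRSHMQNKKKKKKKKJJJJJJJJJJKKJKJKJIKKJMLLLLLLLL
285 RRRRRRRRRRRRRSIMQOKKKKKKKKJJJJJJJJJKKJJKJKKIJKJMLLLLLLLL
```

```bash
python3 - <<'E'
from sl import *
S="scene";p=np.array([.4477,-.2688,.1681])
obs=[(S,(.006,-.03,0),(251.2,265),1),(S,(.006,.03,0),(269.8,260.8),1),(S,(.006,-.03,.085),(246.3,238.8),1),(S,(.006,.03,.085),(266,234.5),1)]
sfit(obs,p,-12)
sfit(obs+[("top",(0,0,0),(396.6,244.8),.5),("top",(0,0,.025),(391.9,250.0),.5)],p,-12)
a=np.load("rest.npy");print("platetop",world(a,LEDGE+.077*W-.009*N))
E
```

```text
zo,l,tilt [0.0356 0.1267] 39.4 foot [ 0.5263 -0.2855  0.1248]
[0.3, -0.1, 0.8, -0.2, -0.4, 0.3, -0.7, 0.4, -0.6, 0.6]
sd [0.00898779 0.00532625 0.09703978]
zo,l,tilt [0.0343 0.1264] 38.3 foot [ 0.5243 -0.2851  0.1222]
[0.3, -0.2, 0.7, -0.3, -0.4, 0.4, -0.7, 0.5, -0.6, -0.0, 1.8, -0.1, -0.6, 0.4]
sd [0.00783007 0.00524943 0.04938113]
platetop [[ 0.56579397 -0.29323795  0.145955  ]]
```

{"api": "drive_tool", "payload": {
  "steps": [
    [0,[-0.5,0,0],0],
    [0,[-1.0,0,0],0],
    [0,[-1.0,0,0.6],0],
    [0,[-1.0,0,1.2],0],
    [0,[-1.0,0,1.7],0],
    [0,[-1.0,0,1.95],0],
    [0,[-1.0,0,1.95],0],
    [0,[-1.0,0,1.95],0]
  ]
}}

```text
clock: 30.93
tool_pos: [0.4087, -0.2602, 0.0902]
ee_rot: [-180.0, 0.0, -12.0]
contact_force: [0.1, 0.5, -0.7]
finger_gap: 0.501
gripper_force: 61.4
```

{"api": "drive_tool", "payload": {
  "steps": [
    [0,[0.1,0,0],0],
    [0,[0.2,0,0],0],
    [0,[0.3,0,0],0],
    [0,[0.4,0,0],0],
    [0,[0.45,0,0],0],
    [0,[0.45,0,0],0]
  ]
}}

```text
clock: 31.43
tool_pos: [0.427, -0.264, 0.0904]
ee_rot: [180.0, -0.1, -12.0]
contact_force: [0.7, -0.1, -1.0]
finger_gap: 0.501
gripper_force: 61.4
```

{"api": "drive_tool", "payload": {
  "steps": [
    [0,[0.05,0,0],0],
    [0,[0.1,0,0],0],
    [0,[0.15,0,0],0],
    [0,[0.2,0,0],0],
    [0,[0.2,0,0],0]
  ]
}}

```text
clock: 31.85
tool_pos: [0.4325, -0.2653, 0.0896]
ee_rot: [-180.0, 0.2, -12.0]
contact_force: [-3.2, 1.0, -0.4]
finger_gap: 0.501
gripper_force: 61.5
```

{"api": "drive_tool", "payload": {
  "steps": [
    [0,[0.05,0,0],0],
    [0,[0.1,0,0],0],
    [0,[0.15,0,0],0],
    [0,[0.2,0,0],0],
    [0,[0.25,0,0],0],
    [0,[0.25,0,0],0]
  ]
}}

```text
clock: 32.35
tool_pos: [0.4393, -0.2666, 0.0887]
ee_rot: [-179.9, 0.5, -12.0]
contact_force: [-6.2, 1.3, -0.3]
finger_gap: 0.503
gripper_force: 61.4
```

{"api": "drive_tool", "payload": {
  "steps": [
    [0,[0.05,0,0],0],
    [0,[0.1,0,0],0],
    [0,[0.15,0,0],0],
    [0,[0.2,0,0],0],
    [0,[0.25,0,0],0],
    [0,[0.25,0,0],0]
  ]
}}

```text
clock: 32.85
tool_pos: [0.4501, -0.2686, 0.089]
ee_rot: [-179.9, 0.4, -12.0]
contact_force: [-5.6, 1.1, 0.0]
finger_gap: 0.503
gripper_force: 61.4
```

{"api": "drive_tool", "payload": {
  "steps": [
    [0,[0.05,0,0],0],
    [0,[0.1,0,0],0],
    [0,[0.15,0,0],0],
    [0,[0.2,0,0],0],
    [0,[0.2,0,0],0]
  ]
}}

```text
clock: 33.27
tool_pos: [0.458, -0.2706, 0.089]
ee_rot: [-179.9, 0.4, -12.0]
contact_force: [-4.6, 1.3, -0.4]
finger_gap: 0.503
gripper_force: 61.3
```

{"api": "drive_tool", "payload": {
  "steps": [
    [0,[-0.4,0,0],0],
    [0,[-0.8,0,0],0],
    [0,[-0.8,0,-0.8],0],
    [0,[-0.8,0,-1.6],0],
    [0,[-0.8,0,-2.4],0],
    [0,[-0.8,0,-3.2],0],
    [0,[-0.8,0,-3.6],0],
    [0,[-0.8,0,-3.6],0]
  ]
}}

```text
clock: 33.93
tool_pos: [0.434, -0.2662, 0.2393]
ee_rot: [179.8, -0.7, -12.0]
contact_force: [-0.1, 0.5, -1.1]
finger_gap: 0.5
gripper_force: 61.5
```

```bash
sed -i 's/x0,y0=236,222/x0,y0=226,190/;s/286)/252)/' look.py; python3 look.py
```

```text
[ 0.4340122  -0.26622576  0.23926043] [179.77511295  -0.68220538 -11.95374229]
scene slider [(0.75, [259.6, 242.2])]
scene slider_notch [(0.77, [256.0, 236.5]), (0.27, [268.4, 293.1])]
[(0.69, [312.3, 229.2, 15.2, 29.4]), (0.64, [242.9, 197.3, 23.1, 51.2])]
foot [[257.2 245. ]] notch [[255.8 238.2]]
foot [[258.2 248.5]] notch [[256.6 241. ]]
foot [[258.6 249.8]] notch [[256.9 242. ]]
top slider [(0.95, [329.5, 216.9]), (0.53, [397.2, 259.1])]
top slider_notch []
[(0.97, [316.9, 209.8, 25.1, 24.6]), (0.62, [383.1, 252.9, 14.6, 37.6])]
foot [[395.8 256.5]] notch [[396.4 259.9]]
foot [[397.8 248.1]] notch [[398. 253.]]
foot [[398.8 244.1]] notch [[398.9 249.7]]
190 FMJJIHDBBBBBBBBBBBBBBBBBBBCCBBBAAISSRDAECBBADTSMMNNMNNNN
191 HIIIGDBCBBBBBBBBBBBBBBBBBCCCBBBAKSSTIABBBBBAOSSMMMMMMMNM
192 IGGEDCAAABBBBBBBCCCBBBBBBBBBCBBALTSTFABBBBBATSRRMNMMMNNN
193 EDDCCGUEAABBBBBCCCBBBBBCBBBBBBBBERTUCBCBBBADTRRSMMMNNMNM
194 DCDDCLUSOEAABBBBBBBBBBCBBBBBBBBCAJOKBCCBBAAOSRRSMMNNNMMM
195 DCCFBHTSSSKABBBCBBBCCBBCBBBBCBCBACFBCCCBBBATSRRSMNNMNNMM
196 BBBKFFTSRTPBBBBBCABBBBBBBBBDBBBBBCCCCCBBBADTRRRSMMMMNNMM
197 BA
[... 2648 characters left out ...]
HJJJJHEAAABAADTRRRRSMMMMMNNNM
241 RRRRRRRRRRRRRRRRRRRSPAABBABDFFFECAAAAAAACSRRRRNMMMMNMNMM
242 RRRRRRRRRRRRRRRRRRRSTBABBBAABABAAAADJJNSRSRRRSLMMMMMNMMM
243 RRRRRRRRRRRRRRRRRRRRTAAAAAAAAAAJJOSSSRRSRRRRRSLMMMMMNMMM
244 RRRRRRRRRRRRRRRRRRRRTJAAAADJISSSRRSRSRRRRRRRRRRLMMMMMNMM
245 RRRRRRRRRRRRRRRRRRRRSJIINSSSRSSRRRRRRRRRRRRRRRSLMMMMMMMM
246 RRRRRRRRRRRRRRRRRRRRRQRRRSSRRRRRRRRRRRRRRRRRRRRRRMMNMMMM
247 RRRRRRRRRRRRRRRRRRRRRRRRRRRRRRRRRRRRRRRRRRRRRRRSNMMMMMMM
248 RRRRRRRRRRRRRRRRRRRRRRRRRRRRRRRRRRRRRRRRRRRRRRRSLMMMMNMM
249 RRRRRRRRRRRRRRRRRRRRRRRRRRRRRRRRRRRRRRRRRRRRRRRRMMMMMMMM
250 RRRRRRRRRRRRRRRRRRRRRRRRRRRRRRRRRRRRRRRRRRRRRRRRRMMMMMMM
251 RRRRRRRRRRRRRRRRRRRRRRRRRRRRRRRRRRRRRRRRRRRRRRRRSMMMMMNM
```

```bash
python3 - <<'E'
from sl import *
S="scene";p=np.array([.434,-.2662,.2393])
obs=[(S,(.006,-.03,0),(246.5,245.2),1),(S,(.006,.03,0),(266,241),1),(S,(.006,-.03,.085),(241.3,219.5),1),(S,(.006,.03,.085),(261.8,215.2),1)]
for i in (.6,.4):sfit(obs+[("top",(0,0,0),(397.2,259.1),.5)],p,-12,(.03,.13,i))
E
```

```text
zo,l,tilt [0.0359 0.1233] 26.0 foot [ 0.4868 -0.2774  0.1833]
[0.5, -0.7, 0.4, -0.8, 0.4, 0.7, 0.0, 0.7, -0.4, -0.9, -1.1, 0.6]
sd [0.00950239 0.00711219 0.05611431]
zo,l,tilt [0.0359 0.1233] 26.0 foot [ 0.4868 -0.2774  0.1833]
[0.5, -0.7, 0.4, -0.8, 0.4, 0.7, 0.0, 0.7, -0.4, -0.9, -1.1, 0.6]
sd [0.00950239 0.00711219 0.05611417]
```

```bash
python3 -c "
from h import *
go([.5612,-.2918,.245],-12);go([.5612,-.2918,.160],-12)"
```

```text
shift [ 3.368 -0.015 -0.316] turn 0.004
shift [ 3.373 -0.012  1.809] turn 0.004
```

{"api": "drive_tool", "payload": {
  "steps": [
    [0,[0.4,0,-0.15],0],
    [0,[1.0,0,-0.15],0],
    [0,[1.7,0,-0.15],0],
    [0,[2.4,0,-0.15],0],
    [0,[3.0,0,-0.15],0],
    [0,[3.25,0,-0.15],0],
    [0,[3.25,0,-0.15],0],
    [0,[3.25,0,-0.15],0]
  ]
}}

```text
clock: 35.0
tool_pos: [0.5568, -0.2914, 0.2387]
ee_rot: [-179.9, 0.1, -11.9]
contact_force: [-1.5, -0.5, -1.3]
finger_gap: 0.499
gripper_force: 61.5
```

{"api": "drive_tool", "payload": {
  "steps": [
    [0,[0,0,0],0],
    [0,[0,0,0],0],
    [0,[0,0,0],0]
  ]
}}

```text
clock: 35.25
tool_pos: [0.5563, -0.292, 0.2406]
ee_rot: [180.0, -0.0, -12.0]
contact_force: [0.4, 0.3, -1.2]
finger_gap: 0.501
gripper_force: 61.5
```

```bash
python3 -c "
from h import *
go([.5612,-.2918,.165],-12)"
```

```text
shift [ 0.119 -0.032  1.889] turn -0.003
```

Now I'll lower slowly toward the ledge.

{"api": "drive_tool", "payload": {
  "steps": [
    [0,[0.12,-0.03,0.4],0],
    [0,[0.12,-0.03,0.8],0],
    [0,[0.12,-0.03,1.2],0],
    [0,[0.12,-0.03,1.6],0],
    [0,[0.12,-0.03,1.85],0],
    [0,[0.12,-0.03,1.85],0],
    [0,[0.12,-0.03,1.85],0]
  ]
}}

```text
clock: 35.83
tool_pos: [0.5616, -0.2917, 0.1662]
ee_rot: [180.0, 0.0, -12.0]
contact_force: [0.1, 0.5, -2.1]
finger_gap: 0.5
gripper_force: 61.4
```

{"api": "drive_tool", "payload": {
  "steps": [
    [0,[0,0,0.05],0],
    [0,[0,0,0.1],0],
    [0,[0,0,0.15],0],
    [0,[0,0,0.2],0],
    [0,[0,0,0.2],0]
  ]
}}

```text
clock: 36.25
tool_pos: [0.5619, -0.2915, 0.1578]
ee_rot: [180.0, 0.0, -12.0]
contact_force: [0.5, 0.1, -1.9]
finger_gap: 0.499
gripper_force: 61.4
```

{"api": "drive_tool", "payload": {
  "steps": [
    [0,[0,0,0.05],0],
    [0,[0,0,0.1],0],
    [0,[0,0,0.15],0],
    [0,[0,0,0.15],0]
  ]
}}

```text
clock: 36.58
tool_pos: [0.5617, -0.2914, 0.1514]
ee_rot: [-180.0, 0.1, -12.0]
contact_force: [-0.8, 0.5, -1.9]
finger_gap: 0.498
gripper_force: 61.4
```

{"api": "drive_tool", "payload": {
  "steps": [
    [0,[0,0,0.04],0],
    [0,[0,0,0.08],0],
    [0,[0,0,0.12],0],
    [0,[0,0,0.12],0]
  ]
}}

```text
clock: 36.92
tool_pos: [0.562, -0.2915, 0.1472]
ee_rot: [180.0, 0.0, -12.0]
contact_force: [0.3, -0.1, -0.1]
finger_gap: 0.497
gripper_force: 61.5
```

{"api": "drive_tool", "payload": {
  "steps": [
    [0,[0,0,0.04],0],
    [0,[0,0,0.08],0],
    [0,[0,0,0.12],0],
    [0,[0,0,0.12],0]
  ]
}}

```text
clock: 37.25
tool_pos: [0.5619, -0.2914, 0.1467]
ee_rot: [179.9, -0.1, -12.0]
contact_force: [-5.7, 3.5, 13.4]
finger_gap: 0.5
gripper_force: 63.1
```

{"api": "drive_tool", "payload": {
  "steps": [
    [0,[0,0,-0.08],0],
    [0,[-0.05,0,-0.08],0],
    [0,[-0.1,0,-0.06],0],
    [0,[-0.15,0,-0.03],0],
    [0,[-0.2,0,-0.01],0],
    [0,[-0.2,0,-0.01],0]
  ]
}}

```text
clock: 37.75
tool_pos: [0.5583, -0.2908, 0.1451]
ee_rot: [180.0, -0.6, -12.0]
contact_force: [4.6, -0.6, 3.6]
finger_gap: 0.503
gripper_force: 61.6
```

```bash
sed -i 's/x0,y0=226,190/x0,y0=240,252/;s/252)/304)/' look.py; sed -i 's/range(y0,304)/range(y0,304)/' look.py; grep -n range look.py; python3 look.py
```

```text
14:for y in range(y0,304):print(y,"".join("o" if o[y,x] else chr(65+min(25,v[y,x]//10)) for x in range(x0,x0+56)))
[ 0.55827741 -0.29077424  0.14508618] [179.96757432  -0.58892348 -12.00355716]
scene slider [(0.85, [268.5, 289.8]), (0.69, [267.3, 293.9])]
scene slider_notch [(0.76, [268.4, 285.4])]
[(0.98, [257.6, 250.8, 16.0, 39.2]), (0.9, [310.0, 226.8, 16.3, 33.4])]
foot [[268.7 294.6]] notch [[267.4 288.3]]
foot [[269.8 298.7]] notch [[268.3 291.6]]
foot [[270.3 300.4]] notch [[268.7 292.9]]
top slider [(0.58, [332.4, 216.8]), (0.43, [400.3, 210.5])]
top slider_notch [(0.56, [398.2, 215.6]), (0.48, [399.8, 217.9])]
[(0.95, [316.0, 211.9, 27.8, 22.6]), (0.45, [389.1, 205.6, 7.9, 36.3])]
foot [[398.  213.5]] notch [[398.6 216. ]]
foot [[399.9 205.5]] notch [[400.1 209.4]]
foot [[400.8 201.6]] notch [[400.9 206.2]]
252 BBKFAGUTRBBCCBBBBBBGooooooFBCBBBBBBBBBAANNNNNMMMMMNSRRRR
253 BBFDAAMMICBCBBCCCooooooooooFCBBCBBAHDACFNNNNNMNMMMMSRRRR
254 BBBBBEEEDEDBBBBBCooooooooooGFBBBBAKONNMMNMNNNNMNNMMSRRRR
255 AABBBEEDDEDBBBCCoooooGoEoEooFBABADONNNNNNNNNNNMNNNMSRRRR
256 AABBBCCEEECBBBCBooFoFooo
[... 2199 characters left out ...]
GGGFFFFHHIKKKKKKJJMLLLLLLLLLL
293 RRRRRRRRRRSNJJJJKKKFFGFGFFFFFGHHKKKKKKKKKKKJJMLLLLLLLLLL
294 RRRRRRRRRRRRILJKKKKFFFFFFHHIKKKKKKKKKKKKKKKKHMLLLMLLLMLL
295 RRRRRRRRRRRSJKJJKKKHEHHIJKKKKKKKKKKKKKKKKKKKHMMLMLLLLLLL
296 RRRRRRRRRRSRKKJJKKKLLMNKKKKKKKKJKJKKKKKKJKKKIJMLLLLLLLLL
297 RRRRRRRRRQOOKKJLLNNMMLLJKKKKKKKKKKKKKKKKKJJJIJMMLMMLLLLL
298 RRRRRRRSQONOLKLMMLKKKKKJJKJKKKKKKKKKKJJJIIIIIIMLLLLLMLLL
299 RRRRRRQOONNOOJJKKKKKKKKKKKKKKKKKJJJIIIIIIIIIIIMLLLLMMLML
300 RRRRQPONNOOOOKJKKKKKKKKKKKKKJJIIIIIIIIIIIIIIIILMMMLLMLML
301 RRSQOONOOOOOOKIKKKKKKKKJJJIIIIIIIIIIIIIIIIIIIHJMLLLLLLLL
302 RQOONNNOOOOOOKHKKKKJJIIIIIIIIIIIIIIIIIIIHHHHHGJMMLLLMLLL
303 QONNOOOOOOOOOMHJIJIIIIIIIIIIIIIIIIIHHHHHHHHHHHJMLLLLLLLL
```

{"api": "drive_tool", "payload": {
  "steps": [
    [0,[0.05,0,0.03],0],
    [0,[0.08,0,0.06],0],
    [0,[0.1,0,0.1],0],
    [0,[0.1,0,0.1],0]
  ]
}}

```text
clock: 38.48
tool_pos: [0.5586, -0.2907, 0.1449]
ee_rot: [179.9, -0.2, -12.0]
contact_force: [-8.3, 4.0, 22.1]
finger_gap: 0.502
gripper_force: 63.6
```

{"api": "drive_tool", "payload": {
  "steps": [
    [0,[0.05,0,0.03],0],
    [0,[0.1,0,0.04],0],
    [0,[0.1,0,0.04],0]
  ]
}}

```text
clock: 38.73
tool_pos: [0.56, -0.2909, 0.1455]
ee_rot: [179.9, 0.1, -12.0]
contact_force: [-14.7, 5.5, 33.6]
finger_gap: 0.5
gripper_force: 64.8
```

{"api": "drive_tool", "payload": {
  "steps": [
    [0,[0.05,0,-0.01],0],
    [0,[0.1,0,-0.03],0],
    [0,[0.15,0,-0.05],0],
    [0,[0.2,0,-0.06],0],
    [0,[0.25,0,-0.08],0],
    [0,[0.25,0,-0.08],0]
  ]
}}

```text
clock: 39.23
tool_pos: [0.5671, -0.2927, 0.1481]
ee_rot: [179.9, 0.4, -12.1]
contact_force: [-17.0, 7.2, 33.2]
finger_gap: 0.503
gripper_force: 65.0
```

{"api": "drive_tool", "payload": {
  "steps": [
    [0,[0,0,-0.06],0],
    [0,[-0.1,0,-0.06],0],
    [0,[-0.2,0,-0.03],0],
    [0,[-0.3,0,0.0],0],
    [0,[-0.3,0,0],0],
    [0,[-0.3,0,0],0]
  ]
}}

```text
clock: 39.73
tool_pos: [0.5608, -0.2914, 0.1452]
ee_rot: [179.9, -0.2, -12.0]
contact_force: [-5.6, 2.2, 17.1]
finger_gap: 0.5
gripper_force: 62.1
```

{"api": "drive_tool", "payload": {
  "steps": [
    [0,[-0.05,0,-0.02],0],
    [0,[-0.1,0,-0.02],0],
    [0,[-0.15,0,-0.01],0],
    [0,[-0.15,0,-0.01],0]
  ]
}}

```text
clock: 40.07
tool_pos: [0.5599, -0.2913, 0.1448]
ee_rot: [179.9, -0.8, -12.0]
contact_force: [5.9, -1.4, 8.0]
finger_gap: 0.5
gripper_force: 61.2
```

{"api": "drive_tool", "payload": {
  "steps": [
    [0,[-0.05,0,0],0],
    [0,[-0.1,0,0.02],0],
    [0,[-0.1,0,0.02],0]
  ]
}}

```text
clock: 40.32
tool_pos: [0.5577, -0.2908, 0.1442]
ee_rot: [179.9, -1.0, -12.0]
contact_force: [8.7, -2.9, 6.8]
finger_gap: 0.499
gripper_force: 61.5
```

{"api": "drive_tool", "payload": {
  "steps": [
    [0,[0.03,0,0],0],
    [0,[0.06,0,0],0],
    [0,[0.06,0,0],0],
    [0.54,[0.06,0,0],0],
    [0.58,[0.06,0,0],0],
    [0.62,[0.06,0,0],0],
    [0.66,[0.06,0,0],0],
    [0.66,[0.06,0,0],0]
  ]
}}

```text
clock: 40.98
tool_pos: [0.5515, -0.2893, 0.1389]
ee_rot: [-180.0, 0.2, -12.0]
contact_force: [-0.4, -0.2, -0.4]
finger_gap: 0.66
gripper_force: 0.0
```

```bash
python3 look.py | grep -v "^\(foot\|top\)"; grep -n . /dev/null; python3 - <<'E'
from h import *
im=r.get_image("scene").astype(int);v=im.max(2);b=im[:,:,2]-im[:,:,0]>60
for y in range(222,294):print(y,"".join("b" if b[y,x] else chr(65+min(25,v[y,x]//10)) for x in range(298,345)))
E
```

```text
[ 0.55154883 -0.28931906  0.13894174] [-1.79975705e+02  1.59965880e-01 -1.19818158e+01]
scene slider [(0.62, [270.3, 294.5])]
scene slider_notch [(0.73, [267.6, 288.2])]
[(0.89, [255.9, 250.9, 20.1, 41.0]), (0.61, [313.2, 229.5, 16.4, 29.2])]
[(0.7, [372.9, 198.4, 29.2, 56.0]), (0.69, [318.1, 215.9, 25.5, 21.1]), (0.53, [208.1, 130.1, 48.8, 64.9]), (0.48, [387.6, 209.6, 11.4, 31.3])]
252 BGCLUUFBCCCCBBBCEoooooooooooAAABCBBAHNKGFNNNNMMMMMSRRRRR
253 BBBGLLCDCBCBBBBDoooooooooooooKHABCAAOONMMNNNNMNMMMNRRRRR
254 BBBCDDDEEABBBCBooooooooooGGooOHDDBADPNNNMNMNNNNNNMRRRRRR
255 BBBCEEEEDCCBBBBoooooooEoFooooPHAIDBAONMNMNNNNNMMNMOSRRRR
256 AABADDEEBBBBAFoooGFFEooooooooMOAHFAAONNNNNNNNMNNNMMSRRRR
257 ABBBBBBBBBBAKUooooooooooooEGoKPAFHBAONMMMMMNMMNNMMMNSRRR
258 AAABBAABBBBATUNooooooEoFoooooKPGDHACOMMMMMMNMMNNNNMMSRRR
259 JAAAAKPFABAENTMoEEFoooooooooooOGCGLNNMMMMMMMNMMNNMMMSRRR
260 SJDJNSTKAAHGJTOoooooooooGEGFooONBFLNNMMNNNMMMMMNNMNMSRRR
261 SRRRRSSOAAEGFTTooooGoGFoooooooLNIMNNNMMNMMMMMNMNMMNMSRRR
262 RRRRRRSTAADGBTUooFooooooooooEoINMNNMMMNNNMNNNMMMMMNMSRRR
263 RRRRRRRTJABGBUUNoooooooEEoEoooJNMMNMMM
[... 5502 characters left out ...]
JIIIIIIIIIIIIIIIIHOOOOOO
281 OOOOOOOKGILHKKKKJIJIIIIIIIIIIIIIIIIIIIHHHPOOOOO
282 OOOOOOOMGGKLIJIIIIIIIIIIIIIIIIIIHHHHHHHGHPOOOOO
283 ONOOOOOPGGKLIIIIIIIIIIIIIIIIHHHHHHHHHHHGHOOOONO
284 OOOOOOOPIGJLIIIIIIIIIIIHHHHHHHHHHHHHHHHHKOOOOOO
285 OOOOOOOPKGILKIIIIIHHHHHHHHHHHHHHHHHHHHHGJOOOOOO
286 OOOOOOOOMGGJJHHHHHHHHHHHHHHHHHHHHHHHHHHHKOOOOOO
287 OOOOOOOOOGGHHHHHHHHHHHHHHHHHHHHHHHHHHHHGKMOOONO
288 OONOOOOOPIGHHHHHHHHHHHHHHHHHHHHHHHHHHHGGLLOOOOO
289 OOOOOOOOOKGHHHHHHHHHHHHHHHHHHHHHHGHHJJKLMLOOOOO
290 ONOOOOOOOKGHHHHHHHHHHHHHHHHHGGGJJKLLMLMMLLMOOOO
291 OOOOOOOOOOGHHHHHHHHHHHGHGGIJILLLLLMMLMMLLLLOOOO
292 OONOOOOOOPIGHHHHHHHGGIJILLLLLMMMLLLMLMMLLLLOOOO
293 OOOOOOOOOOKGGGGGIJJLLLLLMMMLLLMLLLLMMLMLLLLOOOO
```

{"api": "drive_tool", "payload": {
  "steps": [
    [0.7,[0,0,-0.3],0],
    [0.7,[0,0,-0.8],0],
    [0.7,[0,0,-1.6],0],
    [0.7,[0,0,-2.4],0],
    [0.7,[0,0,-3.1],0],
    [0.4,[0,0,-3.1],0],
    [0,[1.0,0,-3.1],0],
    [0,[1.9,0,-3.1],0]
  ]
}}

```text
clock: 42.1
tool_pos: [0.6257, -0.3058, 0.2644]
ee_rot: [179.9, 0.1, -12.0]
contact_force: [0.8, -0.2, 0.8]
finger_gap: 0.283
gripper_force: 0.0
```

{"api": "drive_tool", "payload": {
  "steps": [
    [0,[0.6,0,0],0],
    [0,[0.6,0,0],0],
    [0,[0.6,0,0],0],
    [0,[0.6,0,0.7],0],
    [0,[0.6,0,1.4],0],
    [0,[0.6,0,2.0],0],
    [0,[0.6,0,2.0],0]
  ]
}}

```text
clock: 42.68
tool_pos: [0.6455, -0.3097, 0.1787]
ee_rot: [-180.0, 0.7, -12.0]
contact_force: [-0.4, -0.4, -1.4]
finger_gap: -0.001
gripper_force: 0.0
```

```bash
python3 -c "
from h import *
print(r.get_state()['tool_pos']);go([.6496,-.3101,.095],-12)"
```

```text
[ 0.64554978 -0.30974876  0.17872694]
shift [ 0.125 -0.012  2.092] turn 0.004
```

{"api": "drive_tool", "payload": {
  "steps": [
    [0,[0.1,0,0.5],0],
    [0,[0.1,0,1.0],0],
    [0,[0.1,0,1.4],0],
    [0,[0.1,0,1.7],0],
    [0,[0.1,0,1.9],0],
    [0,[0.1,0,2.05],0],
    [0,[0.1,0,2.05],0]
  ]
}}

```text
clock: 43.27
tool_pos: [0.6539, -0.3113, 0.1018]
ee_rot: [180.0, 0.0, -12.0]
contact_force: [-1.0, -0.1, -0.4]
finger_gap: 0.001
gripper_force: 0.0
```

{"api": "drive_tool", "payload": {
  "steps": [
    [0,[-0.2,0,0],0],
    [0,[-0.4,0,0],0],
    [0,[-0.6,0,0],0],
    [0,[-0.75,0,0],0],
    [0,[-0.75,0,0],0]
  ]
}}

```text
clock: 43.68
tool_pos: [0.6247, -0.3054, 0.1037]
ee_rot: [179.9, -0.1, -12.0]
contact_force: [-0.7, 0.6, -0.0]
finger_gap: 0.004
gripper_force: 0.0
```

{"api": "drive_tool", "payload": {
  "steps": [
    [0,[-0.1,0,0.1],0],
    [0,[-0.2,0,0.25],0],
    [0,[-0.3,0,0.25],0],
    [0,[-0.35,0,0.25],0],
    [0,[-0.35,0,0.25],0]
  ]
}}

```text
clock: 44.1
tool_pos: [0.6107, -0.302, 0.0919]
ee_rot: [180.0, 0.0, -12.0]
contact_force: [0.8, 0.7, 0.9]
finger_gap: 0.001
gripper_force: 0.0
```

{"api": "drive_tool", "payload": {
  "steps": [
    [0,[-0.05,0,0],0],
    [0,[-0.1,0,0],0],
    [0,[-0.15,0,0],0],
    [0,[-0.15,0,0],0]
  ]
}}

```text
clock: 44.43
tool_pos: [0.6052, -0.3008, 0.0923]
ee_rot: [180.0, 0.0, -12.0]
contact_force: [-0.2, -0.9, 0.3]
finger_gap: 0.0
gripper_force: 0.0
```

{"api": "drive_tool", "payload": {
  "steps": [
    [0,[-0.04,0,0],0],
    [0,[-0.08,0,0],0],
    [0,[-0.12,0,0],0],
    [0,[-0.12,0,0],0]
  ]
}}

```text
clock: 44.77
tool_pos: [0.6016, -0.3, 0.0926]
ee_rot: [180.0, -0.1, -12.0]
contact_force: [1.7, -1.1, -0.6]
finger_gap: 0.001
gripper_force: 0.9
```

{"api": "drive_tool", "payload": {
  "steps": [
    [0,[-0.04,0,0],0],
    [0,[-0.08,0,0],0],
    [0,[-0.12,0,0],0],
    [0,[-0.12,0,0],0]
  ]
}}

```text
clock: 45.1
tool_pos: [0.5995, -0.2994, 0.0933]
ee_rot: [180.0, -0.5, -12.0]
contact_force: [7.1, -1.5, -1.5]
finger_gap: -0.002
gripper_force: 3.0
```

{"api": "drive_tool", "payload": {
  "steps": [
    [0,[-0.04,0,0],0],
    [0,[-0.08,0,0],0],
    [0,[-0.08,0,0],0],
    [0,[-0.08,0,0],0]
  ]
}}

```text
clock: 45.43
tool_pos: [0.5992, -0.2993, 0.0943]
ee_rot: [180.0, -0.8, -12.0]
contact_force: [10.5, -3.1, -1.6]
finger_gap: -0.0
gripper_force: 4.8
```

```bash
sed -i 's/x0,y0=240,252/x0,y0=246,276/;s/304)/300)/' look.py; python3 look.py | grep "^2[789]"
```

```text
276 AAABBABCCCCCCDBBBABBBBBBBBBBBDKJKJJNNNMLLLLLLLLLLOOOOOOO
277 OEAAAABBBCBCCBCBBBBCCBBCBBBAACLKJJHNMMLLLLLLLLLLLLOOOOOO
278 RSTHCAAABBBBCBBBACBEBGBBBBABAALJKKIKLLLLLLLLLLLLLLOOOOOO
279 RSTHLKICAAABBBBEBBAFAHHABBAABAIKJKJIMLLLMLLLLLLLLLOOOOOO
280 RRSMLKKKLJABBBACBBEHBEHBBBBBBAGKJKKJMLLLLLLLLLLLLNOOOOOO
281 RRSKKKKKLLCBBABBBAEHDDHCBBABAAGKKJKIMLLLLLLLLLMLLOOOOOOO
282 RRSNJKKKKLFBBBBBBBCHDBHDDAAACFIKKJKILLLLLLLLLLLLNOOOOOOO
283 RRRSJKJLKLFABBBABAAHFBHGIFCFFHJKKIKKJLLLLLLLLLLLOOOOOOOO
284 RRRSHMQNKLLAABBADHGGGAHGHIIGGFGKKIKKJLLLLLLLLLLLOOOOOOOO
285 RRRSIMROKKMABBBAJIHGGGGHHIJGGFFJKJJKJLLLLLLLLLLLOOOOOOOO
286 RRRSKKQQJKLEDBBAKHHHGHHHHIIGGGFIKKJKIMLLLLLLLLLLLOOOOONO
287 RRRSJIQQHKLIDABAJHGGHHHHHJHFFFFIKKIKIKMMMMLLLLLLOOOOOOOO
288 RRRSRIQQMKKJBBBAHJHHHHHHJJGFGGFHKKIKJJMMLLLLLLLLMOOOOOOO
289 RRRRSHPRKJKLABAACHKIHHJJIGFGFGFFKKJKJIMMLLLLLLLLLOOOOOOO
290 RRRRSJLLJJKLAAADFGHHIIIGGFFFFFFHKKJKJHMLLLLLLLLLLOOOOOON
291 RRRRSLLJJJKKFCGGGGFGGGGFFFGHHKJKKKKJKIKMLLLLLLLLLOOOONNO
292 RRRRSKKJJHJMHFGGFFFFFGHHIKKKKKKKKKKKKIJMMLLLLLLLLMOOOONO
293 RRRRSNJJJJPNLFFFFHHLJKKKKKKKKKKKKKKKKJJLLLLLLLLLLLOOOOOO
294 RRRRRRILJJONNHHNNNNOKKKKKKKKKKKKKKKKKKHMMLMMLLLMLLOOOOOO
295 RRRRRSJKJJKNNMNOLLLLKKKKKKKJKKKKKJKKKKHMLLLLLLLMLLOONOOO
296 RRRRSQKKJJJNNKLLKKKKJKKKJKKKKKKKKKKKKKIJMLLLLLLLLLMOOOOO
297 RRRQOOKKJJJLKJKKJKKKKJKKKKKJKKKKKKKJJJIJMMLLMLLLLLKOOONO
298 RSQONOLJKKKJJKKJKJKKKKKKKKKKKKKJJJIIIIIIMLLLLLLLLLLOOOOO
299 QOONOOOJKKKKKKKKKKKKKKKKKKJJJIIIIIIIIIIIMMLLLMMLLLLOOOOO
```

{"api": "drive_tool", "payload": {
  "steps": [
    [0,[0.3,0,0],0],
    [0,[0.8,0,-0.2],0],
    [0,[1.2,0,-0.6],0],
    [0,[1.2,0,-1.4],0],
    [0,[1.2,0,-2.2],0],
    [0,[1.2,0,-3.0],0],
    [0,[1.2,0,-3.8],0],
    [0,[1.2,0,-4.6],0]
  ]
}}

```text
clock: 46.5
tool_pos: [0.6385, -0.3078, 0.2774]
ee_rot: [-180.0, 0.2, -12.0]
contact_force: [1.5, 0.2, 0.4]
finger_gap: -0.0
gripper_force: 0.0
```

{"api": "drive_tool", "payload": {
  "steps": [
    [0,[-1,2,-0.5],0],
    [0,[-2,3,-0.5],0],
    [0,[-3,4,-0.5],0],
    [0,[-4,5,-0.5],0],
    [0,[-5,5,-0.5],0],
    [0,[-6,5,-0.5],0],
    [0,[-6,5,-0.5],0],
    [0,[-6,5,-0.5],0]
  ]
}}

```text
clock: 47.17
tool_pos: [0.3586, -0.4545, 0.2958]
ee_rot: [-180.0, 0.2, -12.2]
contact_force: [-1.0, -1.1, 1.2]
finger_gap: 0.003
gripper_force: 0.0
```

```bash
sed -i 's/x0,y0=246,276/x0,y0=242,240/' look.py; python3 look.py
python3 - <<'E'
from h import *
im=r.get_image("scene").astype(int);v=im.max(2);o=im[:,:,0]-im[:,:,2]>50
for y in range(190,250,2):print(y,"".join("o" if o[y,x] else chr(65+min(25,v[y,x]//10)) for x in range(360,446)))
E
```

```text
[ 0.35858854 -0.45447134  0.29579156] [-179.99812435    0.23395995  -12.19201967]
scene slider [(0.78, [269.8, 290.6])]
scene slider_notch [(0.84, [267.8, 282.7])]
[(0.8, [312.8, 229.3, 15.7, 32.2]), (0.71, [258.3, 250.1, 13.7, 40.4])]
foot [[186.3 239.9]] notch [[184.2 232.8]]
foot [[186.3 243.4]] notch [[184.2 235.6]]
foot [[186.1 244.8]] notch [[184.  236.6]]
top slider [(0.64, [399.7, 212.5]), (0.59, [330.2, 215.2])]
top slider_notch [(0.88, [398.2, 218.0])]
[(0.66, [319.2, 211.4, 23.3, 26.1]), (0.24, [374.0, 201.1, 44.1, 55.5])]
foot [[478.4 283.6]] notch [[480.5 287.7]]
foot [[481.1 275. ]] notch [[482.7 280.6]]
foot [[482.6 271. ]] notch [[484.  277.3]]
240 RRSMMMMMNMMJPOLKIKJMMNMMMLRRRRRRRRRRRRRRRRRRRRRRRRRRRRRR
241 RRNMMMMMMMMKJJIKMMMMMMMMMLRRRRRRRRRRRRRRRRRRRRRRRRRRRRRR
242 RSMMMMMMMMMMLKMMNNNMMMMMMRRRRRRRRRRRRRRRRRRRRRRRRRRRRRRR
243 SNMMMMMMNMMMMMMMMMNMMMMMLSRRRRRRRRRRRRRRRRRRRRRRRRRRRRRR
244 SMMMMMMMMMMMMMMMMNNMMMMMLSRRRRRRRRRRRRRRRRRRRRRRRRRRRRRR
245 NMMMMMMMMMMMMMMMNNMMNMMMLRRRRRRRRRRRRRQRRRRRRRRRRRRRRRRR
246 MMMMMMMMMMNMNMMMNMNNMMMMRRRRRRRRRRRRRRRRRRRRRRRRRRRRRRRR
247 
[... 5258 characters left out ...]
OOONONOOOOLIKooooooooooooooooooooooooooooooooIGGPOOOOOOOOONNOOO
236 OOOONNNONOOOOOOONOOONOONOONOOOOOPHGGoooooooooooooooooooooooooooooooooIGGPOOOONNNNOONNN
238 ONOOOOOOONOOONONOOOONONOOOOONMMNLFFHHoooooooooooooooooooooooooooooooooIGGPOONNNOONONNO
240 NONNOONNOOONOOONOOOOOMMLMMNNNNOPIFGGHGooooooooooooooooooooooooooooooooooGGPOONNNOONNNO
242 JOONONONNNOOOOOOOLLOONOOOONMNMMLFFGGFHGooooooooooooooooooooooooooooooooooGGLOOONNNNNON
244 JJOOOOOOONONOOOONGHJLJIGGEEJJOPIGGGGGFGHooooooooooooooooooooooooooooooooooGGLOOONNOONN
246 IJJOOOOOONNOOOOOMGHJIEKOOOOOOPNFFGGGGGFHHoooooooooooooooooooooooooooooooooIGFLOOOONONN
248 GJILOONOOOONOOOOOKGJJEHJLJMJINIFGGGGGGGFHHoooooooooooooooooooooooooIHHHHGGFFEMOONNNONN
```

```bash
python3 -c "
from rig import r
print(r.get_state()['tool_pos'],r.get_state()['clock']);print(r.hand_in())"
```

```text
[ 0.36533624 -0.45264119  0.29572557] 47.6167
the job is handed in; nothing more can be done
None
```

The job is handed in at 47.6 s; the hand-in call returned no verdict. The last camera frame shows the hood open by itself and the orange slider on rest_a's ledge, lying back like the blue one, with the arm clear; the slider first stood about 4° off the back plate after release, so I nudged it flush with closed fingers, and while I was correcting its tilt it pressed against the fixed rest at up to about 54 N.

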